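# Reject the scratched plate and show the next one to the inspection camera

## Robot

A 6-joint arm with a two-finger parallel gripper is mounted at the origin on a cart in front of the work surface, level with it; the furniture and walls round the work are solid. World frame = base frame: x ahead of the robot, y to its left, z up, the work surface at z = 0. Lengths are in mm, angles in rad, forces in N, time in s.
With the tool pointing down it reaches from about 350 to 850 mm from the base axis. Payload 8.1 kg.
Tool frame: the origin (TCP) lies at the very end of the fingers, on their centre line; the grasp point (between the pads) lies 19 mm behind it; x points along the fingers, z is the direction in which the jaws open and shut, and the axes are right-handed (so a half turn about x gives the same grasp; the last joint's range is limited). The gripper opens to 85 mm and grips with 20 to 120 N. Pads are 22 mm wide; open, the fingers measure 114 mm over their backs; the gripper's body (76 mm by 85 mm) begins 54 mm behind the grasp point. The pads swing forward as they close: fully open they stand 13 mm farther back than shut.
Start: joints at [1.027, 0.13, 1.488, -0, 1.523, -0.085], TCP at [265.704, 537.965, 231.292] pointing down, gripper open.
Joint ranges: [-2.96, 2.96], [-0.89, 2.26], [0.02, 2.5], [-1.34, 4.48], [0, 2.73], [-2.66, 2.66]. Speed limits (rad/s): [2.39, 2.39, 2.79, 3.14, 3.14, 3.14].

## Interface

Orientations are given as a rotation vector (axis times angle).
In Python, from bench import read_state, grab_frame, calibration, sign_off, trace, mark_of gives the robot as it stands. The module is installed in compiled form; this text tells all that it offers.
- The arm moves only by the shell command python3 -m jog 'ROWS' [FORCE]. ROWS is JSON, a list of rows, each a list of 3 entries, a list of its own where there are three numbers: the opening, from 0 (shut) to 1 (fully open), then the shift along the tool's x, y, z in mm, then the turn, a rotation vector about the tool's x, y, z in degrees. In form: [[hand, [x, y, z], [ax, ay, az]], ...]. A call has 1 to 5 rows; each row shifts and turns the commanded pose from where the row before left it, along the tool's axes as they then stand; what a row does not reach is not made up. A row lasts 1/12 s, in which the tool goes at most 41.7 mm and 7.16 degrees, less where a joint would pass 70% of its speed; a pose out of reach is approached as far as the arm can. A call is refused whole if a number of a shift passes 41.7 or a number of a turn 7.16, either way. A call with a gripper value outside its range is refused whole. The fingers move at their own pace and stop on an object; FORCE is the grip in N (left out, the last holds). Time passes only in rows, so rows that do not move let the fingers close. It gives the time, the measured TCP pose, the force and the opening at its end, in the units of the state.
- read_state(): the state, without advancing time (a new reading comes with each control period).
- grab_frame(name): name is "side" or "top" or "wrist"; returns the picture (400x640x3 uint8, blue, green, red); there is no depth.
- calibration(name): a dict with "mtx" (3x3 intrinsics, pixels), "extrinsics" (4x4, takes a point from camera to world coordinates); the wrist camera has in their place "mount" (4x4, takes a point from camera to tool coordinates, whose origin is the TCP and whose axes are the tool frame's). Camera axes: x right, y down, z forward; pixel columns grow to the right and rows downward; lengths in mm; the calibration is good to about 2 mm. A picture is of the moment at which its call begins: read the wrist's pose just before it. calibration takes no time and is no camera call.
- sign_off(): hands the job in, once; it reports no verdict.
Trained networks look in the newest picture that a camera, given by its name, has taken for a name from the list of things; names that differ only in an ending like _2 or _b are one class to them, and where a whole thing is asked for, a point or a joint stands for the part that bears it (a point fixed in the world has none). Each returns a list of dicts, best first, with "p" (0 to 1); they miss things now and then, are a little off and sometimes report something else, mostly with a low value. They report only what shows in the picture. A call takes as long as a camera call. They do not tell look-alikes from the thing itself.
- trace(camera, name): "region" (400x640 bool, what is visible of it) and "centre" ([row, column] in pixels, amid what is visible of it).
- mark_of(camera, name): "centre" ([row, column] in pixels: a listed point, or the origin of a listed thing).
The state is a dict: "time": time; "q": joint angles; "qvel": joint speeds; "effort": joint torques, N m; "eef_pos": TCP position; "orientation": TCP orientation; "ft_force": force on the tool from outside, world axes, zero at the start; "moment": the same for the moment, N m; "grip_width": opening from 0.0 (shut) to 1.0 (fully open).
Only numpy, scipy, OpenCV 4.12 (cv2) and the standard library are available. Lean on these libraries where they do the work, as an engineer would, in place of code of your own. Each camera call takes 0.05 s, during which the arm holds its last target.

## Task

Drop the scratched orange friction plate, which lies on the bench, into the red reject box. Then draw the blue plate up out of the rack, tip it over so that its white test face looks squarely into the lens of the inspection camera, and hold it still there in the middle of the view, its centre 16 cm in front of the lens. Finish while still holding the blue plate in the air like this; leave the grey plate in the rack and do not push the mug or the calculator about.

Things in the scene. Friction and masses are not known exactly. Their poses are not given: they have to be found in the camera images.
- orange_plate: Scratched friction plate lying flat on the bench: rigid, orange, 50 x 100 x 10 mm, about 60 g, with a white face with dark scratches on top. Origin at its centre, 5 mm above the bench; its x axis runs along the 100 mm length, y along the 50 mm width, z up.
- reject_box: Open red plastic box fixed to the bench, 130 mm (its x) by 180 mm (its y), 60 mm high, walls and floor 4 mm thick; a paper label without lettering on the side towards the robot. Origin at the centre of its underside, z up.
- rack: Black two-slot rack fixed to the bench, 120 mm (its x) by 80 mm (its y), 40 mm high, origin at the centre of its underside. The slots lie 35 mm either side of its centre along x, with floors 8 mm above the bench, and are 32 mm deep. Each has 1.5 mm of play round its plate. One holds the blue plate and the other the grey one, standing upright.
- blue_plate: The plate to show: rigid, blue, 10 mm thick (its x axis) x 50 mm wide (its y axis) x 100 mm long (its z axis), about 60 g, origin at its centre. It stands upright in either slot of the rack, its z axis up, its centre 58 mm and its top edge 108 mm above the bench; the upper 68 mm stand clear of the rack. The white test face is on its +x side, which looks away from the robot at the start (black dots near that face's lower edge); the back is blue.
- grey_plate: Spare plate, like the blue one but grey, upright in the other slot of the rack, 70 mm from the blue one centre to centre. It stays there. Origin at its centre, axes as for the blue plate.
- camera_head: Grey camera head with a black lens barrel 36 mm in diameter, on an aluminium post with a round black foot 90 mm across. The whole is fixed to the bench. Origin at the centre of the lens front, 315 mm above the bench. It looks along its own -x axis: horizontally away from the post roughly towards the robot, and 45 degrees downward. Its y axis is level. A test face looks squarely into the lens when the plate's +x axis points the same way as this +x axis.
- view_point (a point): Middle of the camera's view: the invisible point on the lens axis 160 mm in front of the lens, about 202 mm above the bench. The centre of the blue plate belongs here. Its axes are those of the camera head.
- mug: White spotted mug, 92 mm across and 93 mm high, a bystander beyond and left of the rack. Origin at the centre of its underside.
- calculator: Grey desk calculator, 139 x 82 x 15 mm, a bystander at the left. Origin at the centre of its underside.
Things that resemble listed ones, but are neither listed nor needed, are in the scene too. Of the things shaped like the blue_plate, the blue one is meant.

How it is judged (in metres and radians):
On the way, in this order (a step that is already met when the one before it is completed fails the run):
1. the orange plate rests in the reject box, let go (x of orange_plate in the frame of reject_box between -0.061 and 0.061 m and y of orange_plate in the frame of reject_box between -0.086 and 0.086 m and z of orange_plate in the frame of reject_box below 0.06 m and contact force between the fingers and orange_plate below 0.1 N and linear speed of orange_plate below 0.05 m/s), for 0.2 s.
2. the blue plate is drawn clear of the rack, held (height (world z) of blue_plate above 0.095 m and contact force between blue_plate and rack below 0.1 N and contact force between the fingers and blue_plate above 0.5 N), for 0.1 s.
At the end, for the whole second after the job is handed in: Orange plate at rest, let go, in the reject box; blue plate held still by the fingers alone, over 140 mm up, centre within 35 mm of the view point, white face to the lens within 0.22 rad; grey plate within 20 mm, mug and calculator within 40 mm of their starts (all of step 1 and distance between blue_plate and view_point below 0.035 m and angle between the x axis of blue_plate and the x axis of camera_head, either way round below 0.22 rad and x of camera_head in the frame of blue_plate above 0.1 m and contact force between the fingers and blue_plate above 0.5 N and contact force between blue_plate and rack below 0.1 N and contact force between blue_plate and camera_head below 0.1 N and contact force between blue_plate and orange_plate below 0.1 N and contact force between blue_plate and grey_plate below 0.1 N and height (world z) of blue_plate above 0.14 m and linear speed of blue_plate below 0.03 m/s and angular speed of blue_plate below 0.2 rad/s and distance of grey_plate from where it was at the start of the episode below 0.02 m and distance of each of mug, calculator from where it was at the start of the episode below 0.04 m); the arm keeps its last pose, push and grip.
It fails at once if the grey plate is moved by more than 20 mm (distance of grey_plate from where it was at the start of the episode above 0.02 m).
It fails at once if the mug or the calculator is pushed by more than 40 mm (distance of any of mug, calculator from where it was at the start of the episode above 0.04 m).
It also fails if it takes over 58 s, if anything falls off the work surface, if the arm or the gripper's body presses on something with over 40 N, if the wrist force passes 120 N, or if a joint passes its speed limit or range.

## Working session

There is one attempt and no reset: what is moved stays moved. The work goes in short steps, Python scripts to look and compute and a shell command to move; the robot and the scene stay as the last step left them, time stands still between calls to the robot, and variables do not carry over. Pictures are saved under pics/ and viewed, and the job is handed in when it is done.

```bash
mkdir -p pics; ls; python3 - <<'E'
from bench import *
import cv2, numpy as np
s=read_state()
print(s['time'],s['eef_pos'],s['orientation'],s['grip_width'])
for c in ['side','top','wrist']:
    f=grab_frame(c); cv2.imwrite(f'pics/{c}0.png',f)
    k=calibration(c); print(c,{a:np.round(b,3).tolist() for a,b in k.items()})
E
```

```text
pics
0.0 [265.40001199 537.49242637 230.24878162] [-0.86589454  1.39365318  0.86453039] 0.9993803912809892
side {'mtx': [[371.628, 0.0, 320.616], [0.0, 371.628, 199.246], [0.0, 0.0, 1.0]], 'extrinsics': [[-0.426, -0.532, 0.732, -493.39], [-0.905, 0.233, -0.357, 619.752], [0.019, -0.814, -0.58, 1022.383], [0.0, 0.0, 0.0, 1.0]]}
top {'mtx': [[432.256, 0.0, 325.209], [0.0, 432.256, 194.639], [0.0, 0.0, 1.0]], 'extrinsics': [[0.007, -0.996, 0.091, 431.223], [-1.0, -0.007, 0.003, 103.676], [-0.002, -0.091, -0.996, 1630.573], [0.0, 0.0, 0.0, 1.0]]}
wrist {'mtx': [[278.11, 0.0, 323.957], [0.0, 278.11, 199.468], [0.0, 0.0, 1.0]], 'mount': [[0.0, -0.308, 0.951, -142.639], [-0.0, -0.951, -0.308, 79.199], [1.0, -0.0, -0.0, 0.246], [0.0, 0.0, 0.0, 1.0]]}
```

View pics/side0.png

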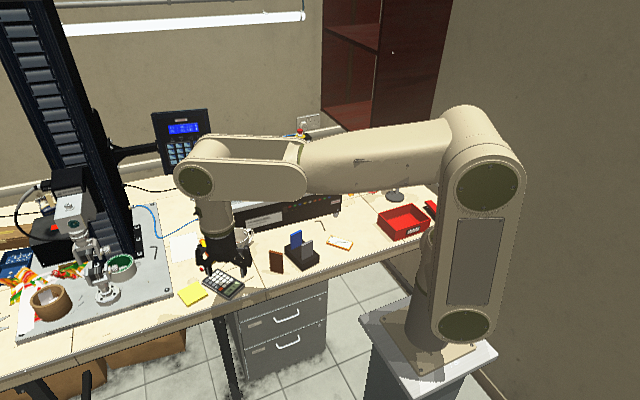

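View pics/top0.png

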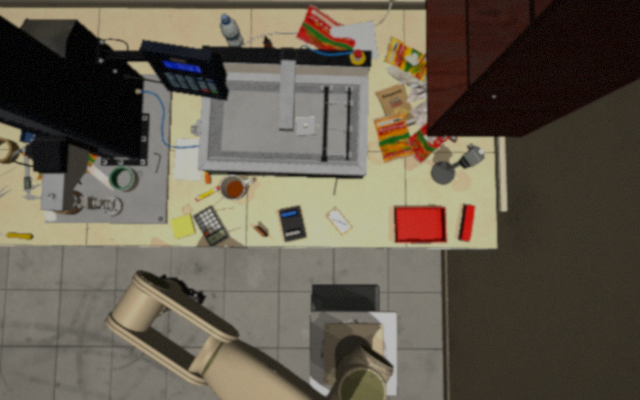

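View pics/wrist0.png

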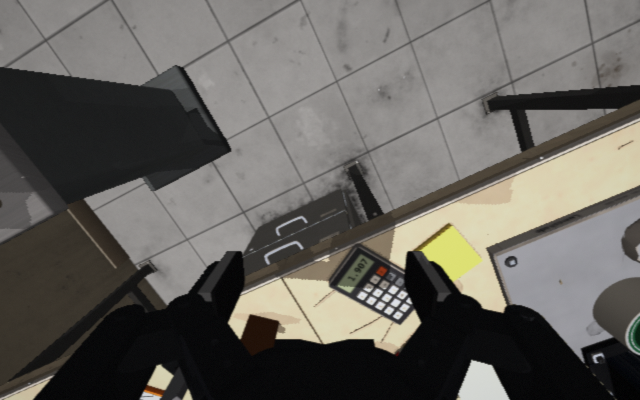

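The top view shows the rack near (292,223), the orange plate's white top near (338,220), the reject box near (420,224), with a red look-alike lid at (467,222), and the camera head at (472,157). Next I'll localise each of them.

```bash
cat > h.py <<'E'
from bench import *
import cv2, numpy as np
from scipy.spatial.transform import Rotation as R
def cam(c,s=None):
    k=calibration(c)
    if 'extrinsics' in k: return k['mtx'],k['extrinsics']
    s=s or read_state()
    T=np.eye(4);T[:3,:3]=R.from_rotvec(s['orientation']).as_matrix();T[:3,3]=s['eef_pos']
    return k['mtx'],T@k['mount']
def ray(c,rc,s=None):
    K,T=cam(c,s); d=np.linalg.inv(K)@np.array([rc[1],rc[0],1.]); return T[:3,3],T[:3,:3]@d
def onz(c,rc,z,s=None):
    o,d=ray(c,rc,s); return o+d*(z-o[2])/d[2]
def proj(c,P,s=None):
    K,T=cam(c,s); P=np.atleast_2d(P); q=(P-T[:3,3])@T[:3,:3]; u=q@K.T; return u[:,:2]/u[:,2:]
def tri(obs):
    A=np.zeros((3,3));b=np.zeros(3)
    for o,d in obs:
        d=d/np.linalg.norm(d);M=np.eye(3)-np.outer(d,d);A+=M;b+=M@o
    return np.linalg.solve(A,b)
E
python3 - <<'E'
from h import *
zs=dict(orange_plate=5,reject_box=0,rack=0,blue_plate=58,grey_plate=58,camera_head=315,view_point=202,mug=0,calculator=0)
for n,z in zs.items():
    for c in ['top','side']:
        try: r=mark_of(c,n)
        except Exception as e: print(n,c,e); continue
        for d in r[:3]: print(n,c,round(d['p'],2),np.round(d['centre'],1),np.round(onz(c,d['centre'],z),1))
t=cv2.imread('pics/top0.png')[140:250,180:500]; cv2.imwrite('pics/topc.png',cv2.resize(t,None,fx=2.5,fy=2.5,interpolation=2))
t=cv2.imread('pics/side0.png')[170:310,180:450]; cv2.imwrite('pics/sidec.png',cv2.resize(t,None,fx=2.9,fy=2.9,interpolation=2))
print(read_state()['time'])
E
```

```text
orange_plate top 0.89 [219.8 339. ] [485.7  55.7   5. ]
orange_plate side 0.69 [243.2 340.3] [480.5  52.1   5. ]
orange_plate side 0.69 [285.5 222.1] [454.8 537.4   5. ]
reject_box top 0.79 [226.9 420. ] [ 461.2 -249.1    0. ]
reject_box side 0.8 [225.3 403. ] [ 476.1 -253.5    0. ]
rack top 0.78 [224.8 291.7] [465.8 233.5   0. ]
blue_plate top 0.56 [212.4 286.7] [509.5 247.8  58. ]
blue_plate top 0.52 [232.1 259.7] [437.4 344.6  58. ]
blue_plate side 0.84 [260.9 272.2] [446.3 350.9  58. ]
blue_plate side 0.66 [226.  400.2] [ 422.  -190.7   58. ]
blue_plate side 0.57 [243.7 296.4] [495.7 236.5  58. ]
grey_plate top 0.51 [234.3 288.6] [430.1 239.7  58. ]
grey_plate top 0.42 [185.  243.3] [608.8 408.2  58. ]
grey_plate side 0.78 [250.4 302.8] [451.7 228.6  58. ]
mug top 0.7 [186.8 241.1] [608.4 427.7   0. ]
mug side 0.52 [254.8 240.7] [584.3 435.5   0. ]
calculator top 0.79 [221.5 209.4] [476.1 543.9   0. ]
calculator side 0.76 [285.2 225.3] [456.2 526.3   0. ]
1.05
```

View pics/topc.png

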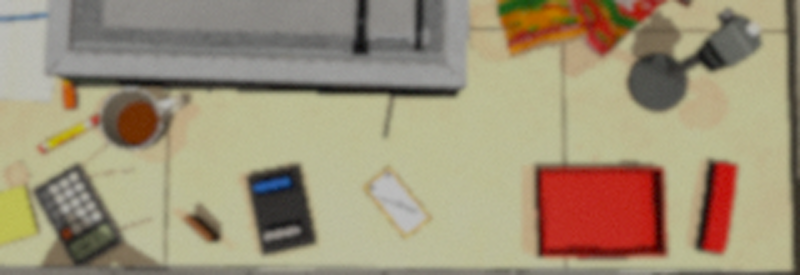

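View pics/sidec.png

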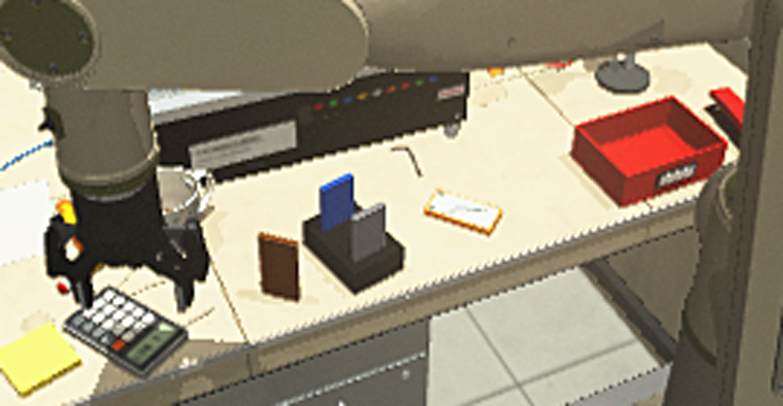

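The top crop shows the plate's long axis running from upper-left to lower-right. In the rack the blue plate is the far one and the grey the near one. The brown plate and the second red thing are look-alikes. Next I'll measure the yaws from the traced regions.

```bash
python3 - <<'E'
from h import *
def rect(c,n,z,i=0):
    r=trace(c,n)
    for d in r[:3]:
        m=d['region'].astype(np.uint8); cs,_=cv2.findContours(m,0,1); k=max(cs,key=cv2.contourArea).reshape(-1,2)
        W=np.array([onz(c,(p[1],p[0]),z)[:2] for p in k],np.float32)
        print(c,n,round(d['p'],2),np.round(d['centre'],1),m.sum(),[np.round(a,1) for a in cv2.minAreaRect(W)])
rect('top','orange_plate',10);rect('side','orange_plate',10)
rect('top','reject_box',60);rect('top','rack',40);rect('side','rack',20)
rect('top','camera_head',315);rect('side','camera_head',315)
print(onz('top',(173,443),0), onz('top',(161,465),330))
print(read_state()['time'])
E
```

```text
top orange_plate 0.63 [220.1 337.4] 355 [array([482.8,  58.4]), array([99.2, 52.1]), np.float64(39.1)]
side orange_plate 0.57 [245.  341.3] 252 [array([479.6,  57.9]), array([102. ,  60.3]), np.float64(38.7)]
top reject_box 0.74 [222.6 420.2] 1915 [array([ 469.1, -237.9]), array([133.8, 190.8]), np.float64(0.4)]
top rack 0.76 [224.8 292.3] 674 [array([470.4, 226.9]), array([121.4,  84.9]), np.float64(12.2)]
side rack 0.62 [258.  296.2] 404 [array([468.2, 227.9]), array([142.6,  97.7]), np.float64(10.9)]
top camera_head 0.73 [157.9 472.9] 319 [array([ 667.7, -340.1]), array([45.9, 75.1]), np.float64(33.9)]
[ 666.31972603 -339.22957223    0.        ] [ 656.00219814 -317.11525276  330.        ]
1.4
```

```bash
cat >> h.py <<'E'
def Rdown(zax):
    z=np.array([zax[0],zax[1],0.]);z/=np.linalg.norm(z);x=np.array([0,0,-1.]);return np.column_stack([x,np.cross(z,x),z])
def plan(pos,Rt,n=None,hand=1,step=30,P0=None,R0=None):
    s=read_state(); 
    P=np.array(s['eef_pos']) if P0 is None else P0; A=R.from_rotvec(s['orientation']) if R0 is None else R0
    B=R.from_matrix(Rt); rel=(A.inv()*B).as_rotvec(degrees=True)
    print('dist',np.linalg.norm(pos-P),'turn',rel.round(1),'state t',round(s['time'],2))
    n=n or int(np.ceil(max(np.linalg.norm(pos-P)/step,np.linalg.norm(rel)/6,1)))
    rows=[];d=(pos-P)/n
    for i in range(n):
        Ri=A*R.from_rotvec(rel*i/n,degrees=True)
        rows.append([hand,[round(float(v),1) for v in Ri.inv().apply(d)],[round(float(v),2) for v in rel/n]])
    for i in range(0,n,5): print(rows[i:i+5])
E
python3 - <<'E'
from h import *
s=read_state();A=R.from_rotvec(s['orientation']).as_matrix();print(A.round(3))
a=np.radians(39)
for sg in (1,-1):
    plan(np.array([470,57,200.]),Rdown(sg*np.array([-np.sin(a),np.cos(a)])))
E
```

```text
[[-0.    -0.897  0.443]
 [-0.     0.443  0.897]
 [-1.    -0.    -0.   ]]
dist 523.4839221331772 turn [-65.3  -0.   -0. ] state t 1.4
[[1, [1.7, -22.0, -18.9], [-3.63, -0.0, -0.0]], [1, [1.7, -20.8, -20.3], [-3.63, -0.0, -0.0]], [1, [1.7, -19.4, -21.6], [-3.63, -0.0, -0.0]], [1, [1.7, -18.0, -22.7], [-3.63, -0.0, -0.0]], [1, [1.7, -16.6, -23.8], [-3.63, -0.0, -0.0]]]
[[1, [1.7, -15.0, -24.8], [-3.63, -0.0, -0.0]], [1, [1.7, -13.4, -25.7], [-3.63, -0.0, -0.0]], [1, [1.7, -11.8, -26.5], [-3.63, -0.0, -0.0]], [1, [1.7, -10.1, -27.2], [-3.63, -0.0, -0.0]], [1, [1.7, -8.3, -27.8], [-3.63, -0.0, -0.0]]]
[[1, [1.7, -6.5, -28.3], [-3.63, -0.0, -0.0]], [1, [1.7, -4.7, -28.6], [-3.63, -0.0, -0.0]], [1, [1.7, -2.9, -28.9], [-3.63, -0.0, -0.0]], [1, [1.7, -1.1, -29.0], [-3.63, -0.0, -0.0]], [1, [1.7, 0.7, -29.0], [-3.63, -0.0, -0.0]]]
[[1, [1.7, 2.6, -28.9], [-3.63, -0.0, -0.0]], [1, [1.7, 4.4, -28.7], [-3.63, -0.0, -0.0]], [1, [1.7, 6.2, -28.4], [-3.63, -0.0, -0.0]]]
dist 523.4839221331772 turn [114.7  -0.    0. ] state t 1.4
[[1, [1.6, -19.8, -17.0], [5.74, -0.0, 0.0]], [1, [1.6, -21.4, -15.0], [5.74, -0.0, 0.0]], [1, [1.6, -22.8, -12.8], [5.74, -0.0, 0.0]], [1, [1.6, -24.0, -10.4], [5.74, -0.0, 0.0]], [1, [1.6, -24.9, -8.0], [5.74, -0.0, 0.0]]]
[[1, [1.6, -25.6, -5.4], [5.74, -0.0, 0.0]], [1, [1.6, -26.0, -2.9], [5.74, -0.0, 0.0]], [1, [1.6, -26.1, -0.2], [5.74, -0.0, 0.0]], [1, [1.6, -26.0, 2.4], [5.74, -0.0, 0.0]], [1, [1.6, -25.7, 5.0], [5.74, -0.0, 0.0]]]
[[1, [1.6, -25.0, 7.5], [5.74, -0.0, 0.0]], [1, [1.6, -24.2, 10.0], [5.74, -0.0, 0.0]], [1, [1.6, -23.0, 12.3], [5.74, -0.0, 0.0]], [1, [1.6, -21.7, 14.6], [5.74, -0.0, 0.0]], [1, [1.6, -20.1, 16.7], [5.74, -0.0, 0.0]]]
[[1, [1.6, -18.4, 18.6], [5.74, -0.0, 0.0]], [1, [1.6, -16.4, 20.3], [5.74, -0.0, 0.0]], [1, [1.6, -14.3, 21.9], [5.74, -0.0, 0.0]], [1, [1.6, -12.0, 23.2], [5.74, -0.0, 0.0]], [1, [1.6, -9.7, 24.3], [5.74, -0.0, 0.0]]]
```

```bash
python3 -m jog '[[1,[1.6,-19.8,-17],[5.74,0,0]],[1,[1.6,-21.4,-15],[5.74,0,0]],[1,[1.6,-22.8,-12.8],[5.74,0,0]],[1,[1.6,-24,-10.4],[5.74,0,0]],[1,[1.6,-24.9,-8],[5.74,0,0]]]' 40
python3 -m jog '[[1,[1.6,-25.6,-5.4],[5.74,0,0]],[1,[1.6,-26,-2.9],[5.74,0,0]],[1,[1.6,-26.1,-0.2],[5.74,0,0]],[1,[1.6,-26,2.4],[5.74,0,0]],[1,[1.6,-25.7,5],[5.74,0,0]]]'
python3 -m jog '[[1,[1.6,-25,7.5],[5.74,0,0]],[1,[1.6,-24.2,10],[5.74,0,0]],[1,[1.6,-23,12.3],[5.74,0,0]],[1,[1.6,-21.7,14.6],[5.74,0,0]],[1,[1.6,-20.1,16.7],[5.74,0,0]]]'
python3 -m jog '[[1,[1.6,-18.4,18.6],[5.74,0,0]],[1,[1.6,-16.4,20.3],[5.74,0,0]],[1,[1.6,-14.3,21.9],[5.74,0,0]],[1,[1.6,-12,23.2],[5.74,0,0]],[1,[1.6,-9.7,24.3],[5.74,0,0]]]'
python3 - <<'E'
from h import *
s=read_state(); print(s['eef_pos'],s['q'],R.from_rotvec(s['orientation']).as_matrix().round(3))
f=grab_frame('wrist'); cv2.imwrite('pics/w1.png',f)
for n in ['orange_plate','camera_head','rack','reject_box','blue_plate','view_point']:
  for d in mark_of('wrist',n)[:2]: print(n,d['p'],d['centre'],onz('wrist',d['centre'],5,s))
for d in trace('wrist','orange_plate')[:2]:
    m=d['region'].astype(np.uint8); cs,_=cv2.findContours(m,0,1); k=max(cs,key=cv2.contourArea).reshape(-1,2)
    W=np.array([onz('wrist',(p[1],p[0]),10,s)[:2] for p in k],np.float32)
    print(d['p'],d['centre'],[np.round(a,1) for a in cv2.minAreaRect(W)])
E
```

```text
time: 1.82
eef_pos: [317.0, 416.6, 223.2]
orientation: [-0.475, 1.518, 0.475]
ft_force: [0.3, -0.7, 0.1]
grip_width: 0.999
time: 2.23
eef_pos: [368.2, 296.3, 215.4]
orientation: [-0.083, 1.569, 0.083]
ft_force: [0.2, 0.7, 0.9]
grip_width: 1.003
time: 2.65
eef_pos: [419.4, 175.9, 207.5]
orientation: [0.31, 1.548, -0.31]
ft_force: [0.6, 0.4, 0.4]
grip_width: 1.001
time: 3.07
eef_pos: [470.4, 55.5, 199.4]
orientation: [0.7, 1.455, -0.7]
ft_force: [1.0, 0.4, -1.3]
grip_width: 1.002
[470.40108029  55.4724401  199.43329326] [ 9.08033531e-03 -2.01951546e-01  1.87077482e+00 -3.27150415e-06
  1.47220575e+00  9.05773092e-01] [[ 0.001  0.781  0.624]
 [ 0.     0.624 -0.781]
 [-1.     0.     0.   ]]
orange_plate 0.7 [167.3, 329.8] [483.82030063  57.34247176   5.        ]
reject_box 0.91 [302.7, 484.1] [ 468.9013704  -241.93982208    5.        ]
blue_plate 0.62 [39.2, 193.6] [500.85069533 259.25149311   5.        ]
blue_plate 0.61 [17.2, 63.4] [433.34120491 376.5150943    5.        ]
0.94 [164.5, 333.0] [array([484.4,  56. ]), array([100.9,  50.7]), np.float64(40.4)]
```

View pics/w1.png

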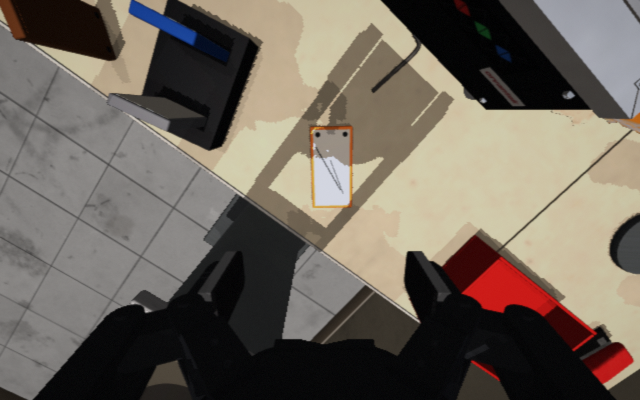

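The wrist view shows the orange plate centred at about pixel (332,166), square to the jaws, with the red box at (500,300). I'll descend in two stages.

```bash
python3 - <<'E'
from h import *
a=np.radians(-50)
plan(np.array([484,56.5,40.]),Rdown([np.cos(a),np.sin(a)]),n=6)
E
```

```text
dist 160.0696854288207 turn [-1. -0. -0.] state t 3.47
[[1, [26.6, 1.7, 1.6], [-0.16, -0.0, -0.0]], [1, [26.6, 1.7, 1.6], [-0.16, -0.0, -0.0]], [1, [26.6, 1.7, 1.7], [-0.16, -0.0, -0.0]], [1, [26.6, 1.7, 1.7], [-0.16, -0.0, -0.0]], [1, [26.6, 1.7, 1.7], [-0.16, -0.0, -0.0]]]
[[1, [26.6, 1.7, 1.7], [-0.16, -0.0, -0.0]]]
```

```bash
python3 -m jog '[[1,[32,2,2],[-0.2,0,0]],[1,[32,2,2],[-0.2,0,0]],[1,[32,2,2],[-0.2,0,0]],[1,[32,2,2],[-0.2,0,0]],[1,[32,2,2],[-0.2,0,0]]]'
python3 -m jog '[[1,[0,0,0],[0,0,0]]]'
python3 - <<'E'
from h import *
s=read_state(); print(s['eef_pos'])
f=grab_frame('wrist'); cv2.imwrite('pics/w2.png',f)
E
```

```text
time: 3.88
eef_pos: [484.1, 56.3, 38.2]
orientation: [0.681, 1.461, -0.68]
ft_force: [0.6, 0.0, -0.7]
grip_width: 1.002
time: 3.97
eef_pos: [478.9, 56.1, 32.7]
orientation: [0.678, 1.471, -0.685]
ft_force: [-1.3, 0.4, -1.1]
grip_width: 0.996
[478.89955146  56.13181081  32.70268082]
```

View pics/w2.png

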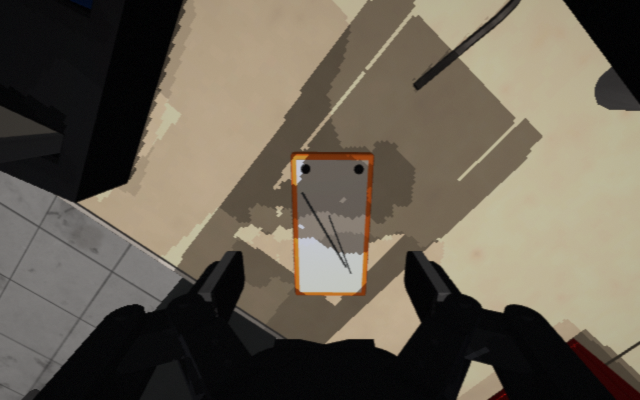

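The plate sits between the fingers, about centred (columns 293–372 against pads at 240 and 410). I'll let the arm settle and then check the pose.

```bash
python3 -m jog '[[1,[0,0,0],[0,0,0]],[1,[0,0,0],[0,0,0]],[1,[0,0,0],[0,0,0]]]'
```

```text
time: 4.27
eef_pos: [486.0, 55.6, 41.9]
orientation: [0.683, 1.457, -0.68]
ft_force: [-0.4, 0.5, -0.1]
grip_width: 1.001
```

```bash
python3 -m jog '[[0.72,[15,0,0],[0,0,0]],[0.72,[12,0,0],[0,0,0]],[0.72,[8,0,0],[0,0,0]],[0.72,[0,0,0],[0,0,0]],[0.72,[0,0,0],[0,0,0]]]'
python3 -m jog '[[0.72,[3,0,0],[0,0,0]],[0.72,[0,0,0],[0,0,0]]]'
python3 - <<'E'
from h import *
f=grab_frame('wrist'); cv2.imwrite('pics/w3.png',f)
E
```

```text
time: 4.68
eef_pos: [483.5, 55.4, 4.0]
orientation: [0.682, 1.462, -0.683]
ft_force: [-0.2, 0.1, -0.2]
grip_width: 0.72
time: 4.85
eef_pos: [484.3, 55.4, 1.4]
orientation: [0.683, 1.46, -0.682]
ft_force: [-0.4, 0.5, -0.2]
grip_width: 0.722
```

View pics/w3.png

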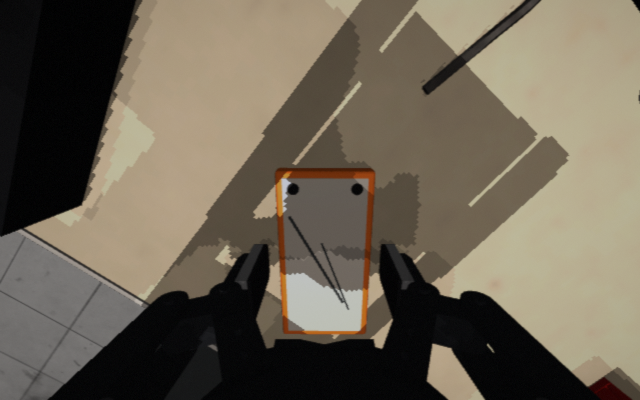

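The fingers straddle the plate at mid-length, around row 245. I'll lower slightly, close and lift.

```bash
python3 -m jog '[[0.72,[3,0,0],[0,0,0]],[0.4,[0,0,0],[0,0,0]],[0.4,[0,0,0],[0,0,0]],[0.4,[0,0,0],[0,0,0]],[0.4,[0,0,0],[0,0,0]]]' 50
python3 -m jog '[[0.4,[-5,0,0],[0,0,0]],[0.4,[-10,0,0],[0,0,0]],[0.4,[-15,0,0],[0,0,0]],[0.4,[-15,0,0],[0,0,0]],[0.4,[-5,0,0],[0,0,0]]]'
python3 - <<'E'
from h import *
f=grab_frame('wrist'); cv2.imwrite('pics/w4.png',f)
E
```

```text
time: 5.32
eef_pos: [484.3, 55.4, -1.5]
orientation: [0.683, 1.46, -0.682]
ft_force: [-0.0, -0.8, 1.3]
grip_width: 0.564
time: 5.73
eef_pos: [485.7, 55.4, 51.3]
orientation: [0.683, 1.458, -0.681]
ft_force: [-0.2, -0.6, -0.1]
grip_width: 0.566
```

View pics/w4.png

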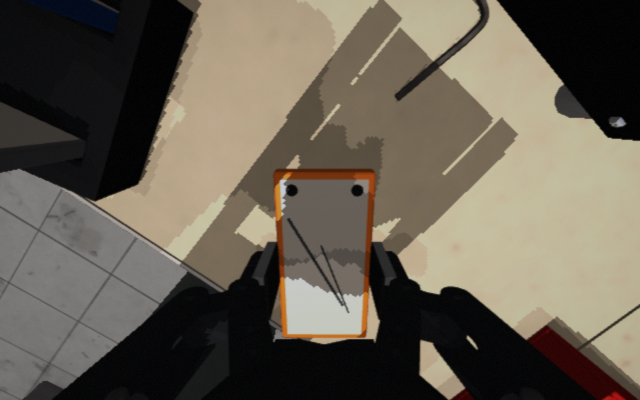

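The plate is lifted: it stays fixed in the jaws while the bench background has shifted. Next I'll take it over the box.

```bash
python3 - <<'E'
from h import *
s=read_state()
plan(np.array([470,-240,130.]),Rdown([1,0]),hand=.4,n=15,P0=np.array([485,55.5,120]))
E
```

```text
dist 296.0494046607762 turn [-50.1   0.2  -0.1] state t 5.78
[[0.4, [-0.7, -13.4, 14.5], [-3.34, 0.02, -0.01]], [0.4, [-0.7, -14.2, 13.7], [-3.34, 0.02, -0.01]], [0.4, [-0.7, -15.0, 12.8], [-3.34, 0.02, -0.01]], [0.4, [-0.7, -15.7, 11.9], [-3.34, 0.02, -0.01]], [0.4, [-0.7, -16.4, 11.0], [-3.34, 0.02, -0.01]]]
[[0.4, [-0.7, -17.0, 10.0], [-3.34, 0.02, -0.01]], [0.4, [-0.7, -17.6, 9.0], [-3.34, 0.02, -0.01]], [0.4, [-0.7, -18.0, 8.0], [-3.34, 0.02, -0.01]], [0.4, [-0.7, -18.5, 6.9], [-3.34, 0.02, -0.01]], [0.4, [-0.7, -18.8, 5.8], [-3.34, 0.02, -0.01]]]
[[0.4, [-0.7, -19.2, 4.7], [-3.34, 0.02, -0.01]], [0.4, [-0.7, -19.4, 3.6], [-3.34, 0.02, -0.01]], [0.4, [-0.7, -19.6, 2.4], [-3.34, 0.02, -0.01]], [0.4, [-0.7, -19.7, 1.3], [-3.34, 0.02, -0.01]], [0.4, [-0.7, -19.7, 0.1], [-3.34, 0.02, -0.01]]]
```

```bash
python3 -m jog '[[0.4,[-15,0,0],[0,0,0]],[0.4,[-20,0,0],[0,0,0]],[0.4,[-20,0,0],[0,0,0]],[0.4,[-15,0,0],[0,0,0]]]'
python3 -m jog '[[0.4,[-0.7,-13.4,14.5],[-3.34,0,0]],[0.4,[-0.7,-14.2,13.7],[-3.34,0,0]],[0.4,[-0.7,-15,12.8],[-3.34,0,0]],[0.4,[-0.7,-15.7,11.9],[-3.34,0,0]],[0.4,[-0.7,-16.4,11],[-3.34,0,0]]]'
python3 -m jog '[[0.4,[-0.7,-17,10],[-3.34,0,0]],[0.4,[-0.7,-17.6,9],[-3.34,0,0]],[0.4,[-0.7,-18,8],[-3.34,0,0]],[0.4,[-0.7,-18.5,6.9],[-3.34,0,0]],[0.4,[-0.7,-18.8,5.8],[-3.34,0,0]]]'
python3 -m jog '[[0.4,[-0.7,-19.2,4.7],[-3.34,0,0]],[0.4,[-0.7,-19.4,3.6],[-3.34,0,0]],[0.4,[-0.7,-19.6,2.4],[-3.34,0,0]],[0.4,[-0.7,-19.7,1.3],[-3.34,0,0]],[0.4,[-0.7,-19.7,0.1],[-3.34,0,0]]]'
python3 -m jog '[[0.4,[0,0,0],[0,0,0]],[0.4,[0,0,0],[0,0,0]]]'
python3 - <<'E'
from h import *
s=read_state();f=grab_frame('wrist'); cv2.imwrite('pics/w5.png',f)
print(s['eef_pos'],s['q'])
for n in ['reject_box','camera_head','view_point']:
  for d in mark_of('wrist',n)[:3]: print(n,d['p'],d['centre'],onz('wrist',d['centre'],0,s))
E
```

```text
time: 6.12
eef_pos: [484.1, 55.4, 119.4]
orientation: [0.683, 1.46, -0.682]
ft_force: [1.5, 0.2, -1.2]
grip_width: 0.569
time: 6.53
eef_pos: [478.6, -43.9, 121.4]
orientation: [0.454, 1.523, -0.454]
ft_force: [0.1, 0.2, -1.2]
grip_width: 0.567
time: 6.95
eef_pos: [473.7, -142.5, 124.8]
orientation: [0.226, 1.56, -0.226]
ft_force: [-0.1, 0.0, 0.3]
grip_width: 0.567
time: 7.37
eef_pos: [468.6, -241.0, 128.2]
orientation: [-0.002, 1.571, 0.003]
ft_force: [-0.3, 0.9, -0.5]
grip_width: 0.567
time: 7.53
eef_pos: [468.6, -240.8, 128.3]
orientation: [0.002, 1.571, -0.001]
ft_force: [0.9, -0.1, -0.4]
grip_width: 0.564
[ 468.64338675 -240.78378257  128.28265736] [-5.72012008e-01  7.57314205e-03  1.80844497e+00  9.62181399e-05
  1.32639899e+00 -5.69772180e-01]
```

View pics/w5.png

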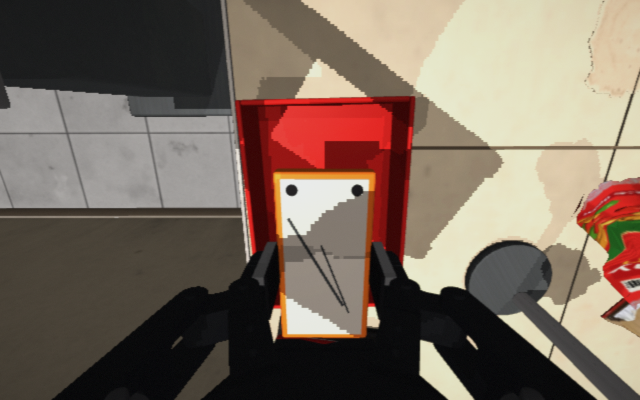

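```bash
python3 - <<'E'
from h import *
s=read_state()
for p in [(99,240),(98,412),(250,403),(230,247)]: print(onz('wrist',p,60,s).round(1))
print(onz('wrist',(277,510),0,s))
E
```

```text
[ 408.7 -152.9   60. ]
[ 531.6 -152.2   60. ]
[ 535.7 -273.3   60. ]
[ 405.1 -254.8   60. ]
[ 678.24813429 -339.34969196    0.        ]
```

The plate is centred over the box: its rim runs x 405–535 and its +y edge is at −152. I'll lower, release and retreat.

```bash
python3 -m jog '[[0.4,[25,0,1],[0,0,0]],[0.4,[30,0,0],[0,0,0]],[0.4,[30,0,0],[0,0,0]],[0.4,[20,0,0],[0,0,0]],[0.4,[11,0,0],[0,0,0]]]'
python3 -m jog '[[0.4,[0,0,0],[0,0,0]],[0.8,[0,0,0],[0,0,0]],[0.8,[0,0,0],[0,0,0]],[0.8,[0,0,0],[0,0,0]]]'
python3 -m jog '[[0.8,[-15,0,0],[0,0,0]],[0.8,[-30,0,0],[0,0,0]],[0.8,[-35,0,0],[0,0,0]],[0.8,[-35,0,0],[0,0,0]],[0.8,[-25,0,0],[0,0,0]]]'
python3 -m jog '[[0.8,[-25,0,0],[0,0,0]],[0.8,[-25,0,0],[0,0,0]],[0.8,[-25,0,0],[0,0,0]],[0.8,[0,0,0],[0,0,0]]]'
python3 - <<'E'
from h import *
s=read_state()
print(s['eef_pos'],s['q'])
for c in ['wrist','top','side']:
  f=grab_frame(c); cv2.imwrite(f'pics/{c}6.png',f)
  for n in ['camera_head','view_point','orange_plate']:
    for d in mark_of(c,n)[:3]: print(c,n,d['p'],d['centre'])
f=cv2.imread('pics/wrist6.png');g=cv2.imread('pics/side6.png')[150:260,330:470]; cv2.imwrite('pics/side6c.png',cv2.resize(g,None,fx=5,fy=5))
E
```

```text
time: 8.15
eef_pos: [468.2, -238.1, 9.6]
orientation: [0.001, 1.575, 0.003]
ft_force: [-0.5, 0.4, -0.3]
grip_width: 0.569
time: 8.48
eef_pos: [471.7, -241.1, 15.0]
orientation: [-0.002, 1.568, -0.001]
ft_force: [1.0, 0.4, 0.3]
grip_width: 0.805
time: 8.9
eef_pos: [471.6, -241.1, 158.1]
orientation: [-0.003, 1.566, -0.002]
ft_force: [0.7, -0.6, -0.2]
grip_width: 0.801
time: 9.23
eef_pos: [472.9, -242.0, 236.1]
orientation: [-0.005, 1.561, -0.005]
ft_force: [0.2, -0.9, 2.9]
grip_width: 0.801
[ 472.93821543 -241.97949427  236.07995363] [-5.69443069e-01 -6.99849545e-02  1.68398241e+00 -1.27322736e-05
  1.51563577e+00 -5.69592745e-01]
wrist orange_plate 0.68 [167.7, 320.2]
top camera_head 0.78 [163.6, 464.1]
top orange_plate 0.57 [225.8, 417.3]
side camera_head 0.73 [251.8, 306.2]
```

View pics/wrist6.png

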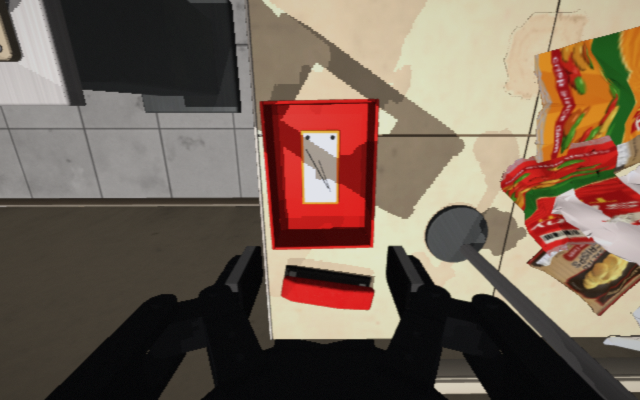

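View pics/side6.png

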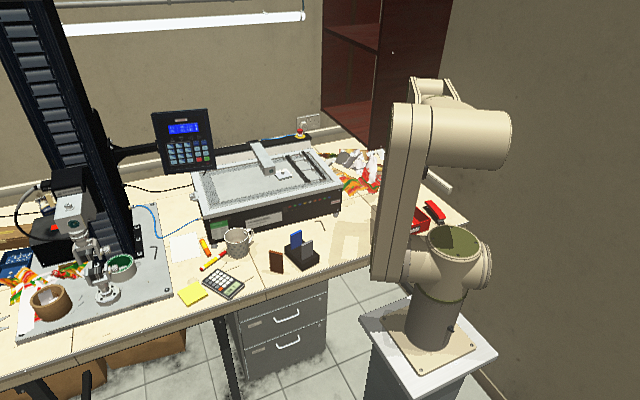

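The orange plate lies flat inside the box, centred near (320,167) in the wrist view. Next is the camera head's pose. The top view saw the lens origin at row 163.6, column 464.1, and I'll work out a wrist view of the head.

```bash
python3 - <<'E'
from h import *
L=onz('top',(163.6,464.1),315); print('lens',L)
s=read_state(); print('foot wrist',onz('wrist',(233,457),0,s),'top',onz('top',(173,443),0))
for yaw in (-20,-30,-40):
  a=np.radians(yaw); h=np.array([np.cos(a),np.sin(a),0]);
  for t in (45,35):
    t=np.radians(t)
    x=h*np.cos(t)-np.array([0,0,1])*np.sin(t); z=h*np.sin(t)+np.array([0,0,1])*np.cos(t)
    Rt=np.column_stack([x,np.cross(z,x),z])
    for P in ([430,-200,300],[400,-220,300],[400,-250,260]):
      q=dict(eef_pos=np.array(P,float),orientation=R.from_matrix(Rt).as_rotvec())
      print(yaw,np.degrees(t).round(),P,proj('wrist',[L,[670,-340,0],[665,-338,340]],q).round().tolist())
  print(Rt[:,1])
E
```

```text
lens [ 650.49054111 -319.0209089   315.        ]
foot wrist [ 663.15701269 -331.50402355    0.        ] top [ 666.31972603 -339.22957223    0.        ]
-20 45.0 [430, -200, 300] [[482.0, 213.0], [315.0, 177.0], [508.0, 224.0]]
-20 45.0 [400, -220, 300] [[492.0, 185.0], [322.0, 161.0], [518.0, 197.0]]
-20 45.0 [400, -250, 260] [[536.0, 168.0], [333.0, 149.0], [566.0, 181.0]]
-20 35.0 [430, -200, 300] [[445.0, 204.0], [279.0, 178.0], [467.0, 213.0]]
-20 35.0 [400, -220, 300] [[451.0, 179.0], [286.0, 162.0], [473.0, 188.0]]
-20 35.0 [400, -250, 260] [[489.0, 162.0], [297.0, 150.0], [513.0, 172.0]]
[3.42020143e-01 9.39692621e-01 2.77555756e-17]
-30 45.0 [430, -200, 300] [[489.0, 176.0], [316.0, 152.0], [518.0, 184.0]]
-30 45.0 [400, -220, 300] [[499.0, 146.0], [322.0, 135.0], [527.0, 154.0]]
-30 45.0 [400, -250, 260] [[545.0, 124.0], [331.0, 122.0], [579.0, 134.0]]
-30 35.0 [430, -200, 300] [[450.0, 171.0], [279.0, 153.0], [474.0, 177.0]]
-30 35.0 [400, -220, 300] [[456.0, 143.0], [284.0, 136.0], [480.0, 150.0]]
-30 35.0 [400, -250, 260] [[496.0, 123.0], [295.0, 123.0], [522.0, 131.0]]
[ 5.00000000e-01  8.66025404e-01 -2.77555756e-17]
-40 45.0 [430, -200, 300] [[495.0, 137.0], [314.0, 127.0], [526.0, 143.0]]
-40 45.0 [400, -220, 300] [[504.0, 104.0], [318.0, 108.0], [536.0, 109.0]]
-40 45.0 [400, -250, 260] [[554.0, 76.0], [326.0, 94.0], [592.0, 82.0]]
-40 35.0 [430, -200, 300] [[454.0, 135.0], [277.0, 128.0], [480.0, 139.0]]
-40 35.0 [400, -220, 300] [[460.0, 104.0], [280.0, 108.0], [486.0, 109.0]]
-40 35.0 [400, -250, 260] [[503.0, 79.0], [288.0, 94.0], [532.0, 85.0]]
[0.64278761 0.76604444 0.        ]
```

```bash
cat >> h.py <<'E'
def Rtilt(yaw,t):
    a=np.radians(yaw);t=np.radians(t);h=np.array([np.cos(a),np.sin(a),0]);u=np.array([0,0,1.])
    x=h*np.cos(t)-u*np.sin(t); z=h*np.sin(t)+u*np.cos(t)
    return np.column_stack([x,np.cross(z,x),z])
E
python3 - <<'E'
from h import *
plan(np.array([430,-200,300.]),Rtilt(-30,45),hand=.8,n=10)
E
```

```text
dist 92.11025002185785 turn [ 28.4 -44.  -11.8] state t 9.83
[[0.8, [-7.3, 4.0, -4.0], [2.84, -4.4, -1.18]], [0.8, [-7.6, 3.7, -3.6], [2.84, -4.4, -1.18]], [0.8, [-8.0, 3.3, -3.2], [2.84, -4.4, -1.18]], [0.8, [-8.3, 3.0, -2.7], [2.84, -4.4, -1.18]], [0.8, [-8.5, 2.7, -2.2], [2.84, -4.4, -1.18]]]
[[0.8, [-8.7, 2.5, -1.7], [2.84, -4.4, -1.18]], [0.8, [-8.9, 2.2, -1.1], [2.84, -4.4, -1.18]], [0.8, [-9.0, 2.0, -0.5], [2.84, -4.4, -1.18]], [0.8, [-9.0, 1.8, 0.1], [2.84, -4.4, -1.18]], [0.8, [-9.0, 1.6, 0.7], [2.84, -4.4, -1.18]]]
```

```bash
python3 -m jog '[[0.8,[-7.3,4,-4],[2.84,-4.4,-1.18]],[0.8,[-7.6,3.7,-3.6],[2.84,-4.4,-1.18]],[0.8,[-8,3.3,-3.2],[2.84,-4.4,-1.18]],[0.8,[-8.3,3,-2.7],[2.84,-4.4,-1.18]],[0.8,[-8.5,2.7,-2.2],[2.84,-4.4,-1.18]]]'
python3 -m jog '[[0.8,[-8.7,2.5,-1.7],[2.84,-4.4,-1.18]],[0.8,[-8.9,2.2,-1.1],[2.84,-4.4,-1.18]],[0.8,[-9,2,-0.5],[2.84,-4.4,-1.18]],[0.8,[-9,1.8,0],[2.84,-4.4,-1.18]],[0.8,[-9,1.6,0.7],[2.84,-4.4,-1.18]]]'
python3 -m jog '[[0.8,[0,0,0],[0,0,0]],[0.8,[0,0,0],[0,0,0]],[0.8,[0,0,0],[0,0,0]],[0.8,[0,0,0],[0,0,0]]]'
python3 - <<'E'
from h import *
import pickle
s=read_state(); pickle.dump(dict(s),open('s7.pkl','wb'))
print(s['eef_pos'],s['q'],np.abs(s['qvel']).max())
f=grab_frame('wrist'); cv2.imwrite('pics/w7.png',f)
for n in ['camera_head','view_point']:
    for d in mark_of('wrist',n)[:3]: print(n,d['p'],d['centre'])
f=f[100:280,380:620]; cv2.imwrite('pics/w7c.png',cv2.resize(f,None,fx=3.3,fy=3.3,interpolation=2))
E
```

```text
time: 10.25
eef_pos: [450.1, -220.3, 264.7]
orientation: [0.109, 1.173, -0.264]
ft_force: [-0.6, 1.1, 1.2]
grip_width: 0.8
time: 10.67
eef_pos: [473.2, -217.1, 300.0]
orientation: [0.214, 0.801, -0.502]
ft_force: [0.5, -0.5, 0.9]
grip_width: 0.802
time: 11.0
eef_pos: [473.0, -216.8, 302.4]
orientation: [0.21, 0.802, -0.499]
ft_force: [0.3, -0.2, -0.3]
grip_width: 0.797
[ 473.04355499 -216.7867417   302.39513453] [-0.5236226  -0.8922555   2.31753188 -0.00803025  0.96535442  0.00235592] 0.01330888788426413
camera_head 0.91 [185.4, 481.4]
```

View pics/w7.png

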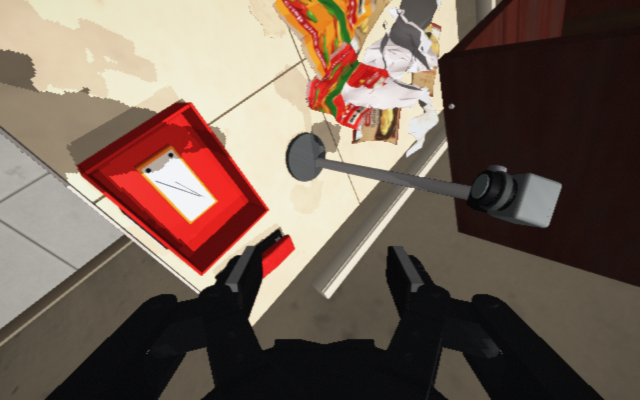

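View pics/w7c.png

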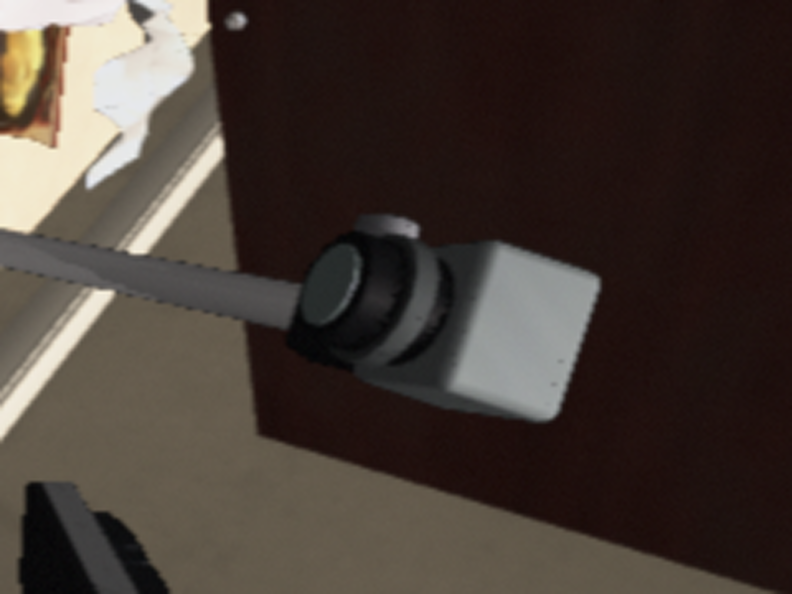

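The wrist view shows the lens centre near (481,185), with the barrel and head body extending right to (545,200) and the foot at (305,157). Joint 2 is near its limit here, so I'll avoid tilting this close in. Now I'll fit the head's yaw.

```bash
python3 - <<'E'
from h import *
import pickle
s=pickle.load(open('s7.pkl','rb'))
L=tri([ray('wrist',(185.4,481.4),s),ray('top',(163.6,464.1))]); print('lens tri',L, 'wrist@315',onz('wrist',(185.4,481.4),315,s))
print('foot',onz('wrist',(157,305),5,s))
L=np.array([L[0],L[1],315])
c=lambda u,v:np.array([380+u/3.3,100+v/3.3])
E=[(c(498,241),c(450,390)),(c(600,278),c(555,420))]
X=[(c(498,241),c(600,278)),(c(450,390),c(555,420))]
for yaw in range(-70,1,5):
    a=np.radians(yaw); x=np.array([np.cos(a),np.sin(a),1])/np.sqrt(2); y=np.array([-np.sin(a),np.cos(a),0]); z=np.cross(x,y)
    o=[]
    for e in E:
        m=(e[0]+e[1])/2; o0,d=ray('wrist',(m[1],m[0]),s); d/=np.linalg.norm(d); P=o0+d*(np.linalg.norm(L-o0)+20)
        p=proj('wrist',[P-y*20,P+y*20],s); v=p[1]-p[0]; w=e[1]-e[0]; o.append(((np.degrees(np.arctan2(v[1],v[0])-np.arctan2(w[1],w[0]))+90)%180-90))
    for e in X:
        m=(e[0]+e[1])/2; o0,d=ray('wrist',(m[1],m[0]),s); d/=np.linalg.norm(d); P=o0+d*(np.linalg.norm(L-o0)+20)
        for ax in (x,z):
          p=proj('wrist',[P-ax*20,P+ax*20],s); v=p[1]-p[0]; w=e[1]-e[0]; o.append(((np.degrees(np.arctan2(v[1],v[0])-np.arctan2(w[1],w[0]))+90)%180-90))
    print(yaw,np.round(o,1),'x+40/+80 crop',((proj('wrist',[L,L+40*x,L+80*x],s)-[380,100])*3.3).round().tolist())
E
```

```text
lens tri [ 651.73841004 -316.54804566  316.79446978] wrist@315 [ 657.06085598 -318.32212673  315.        ]
foot [ 668.17476494 -337.88633715    5.        ]
-70 [  3.9   2.8   8.8 -34.5  12.8 -20.9] x+40/+80 crop [[328.0, 289.0], [441.0, 351.0], [554.0, 413.0]]
-65 [  2.7   2.2   5.5 -31.4   9.4 -17.1] x+40/+80 crop [[328.0, 289.0], [444.0, 343.0], [559.0, 398.0]]
-60 [  1.6   1.5   2.1 -28.    5.9 -13. ] x+40/+80 crop [[328.0, 289.0], [446.0, 336.0], [564.0, 384.0]]
-55 [  0.6   0.9  -1.5 -24.2   2.3  -8.6] x+40/+80 crop [[328.0, 289.0], [449.0, 329.0], [569.0, 369.0]]
-50 [ -0.4   0.3  -5.1 -20.   -1.3  -4. ] x+40/+80 crop [[328.0, 289.0], [451.0, 321.0], [574.0, 353.0]]
-45 [ -1.4  -0.3  -8.8 -15.6  -4.9   0.6] x+40/+80 crop [[328.0, 289.0], [454.0, 313.0], [579.0, 338.0]]
-40 [ -2.4  -0.8 -12.4 -10.9  -8.4   5.3] x+40/+80 crop [[328.0, 289.0], [456.0, 306.0], [584.0, 323.0]]
-35 [ -3.4  -1.4 -15.9  -6.2 -11.8   9.8] x+40/+80 crop [[328.0, 289.0], [458.0, 298.0], [589.0, 307.0]]
-30 [ -4.5  -2.  -19.4  -1.5 -15.1  14.1] x+40/+80 crop [[328.0, 289.0], [460.0, 290.0], [593.0, 291.0]]
-25 [ -5.6  -2.7 -22.7   3.  -18.2  18.1] x+40/+80 crop [[328.0, 289.0], [461.0, 282.0], [597.0, 276.0]]
-20 [ -6.8  -3.4 -25.8   7.3 -21.1  21.7] x+40/+80 crop [[328.0, 289.0], [463.0, 275.0], [601.0, 261.0]]
-15 [ -8.   -4.1 -28.7  11.3 -23.9  24.9] x+40/+80 crop [[328.0, 289.0], [464.0, 267.0], [605.0, 246.0]]
-10 [ -9.4  -5.  -31.4  15.  -26.4  27.8] x+40/+80 crop [[328.0, 289.0], [465.0, 260.0], [608.0, 231.0]]
-5 [-11.   -5.9 -33.9  18.2 -28.7  30.3] x+40/+80 crop [[328.0, 289.0], [466.0, 253.0], [612.0, 217.0]]
0 [-12.8  -7.  -36.2  21.  -30.8  32.4] x+40/+80 crop [[328.0, 289.0], [467.0, 247.0], [614.0, 203.0]]
```

Three cues agree on a head yaw of about −53°: box edges −50 to −55°, lens to foot −52°, top rectangle −56°. The lens is at about (652,−317,315), which puts the view point at about (584,−227,202). I'll fit a kinematic model to the recorded poses to choose a reachable final orientation.

```bash
cat >> h.py <<'E'
from scipy.optimize import least_squares
def FK(q,p):
    a1,d1,L2,L3,be,Lt,off=p
    Rz=lambda a:R.from_euler('z',a); Ry=lambda a:R.from_euler('y',a)
    e=np.array([0,0,1.])
    B=Rz(q[0]); p0=B.apply([a1,off,d1])
    S=B*Ry(q[1]); p1=p0+S.apply(e*L2)
    F=S*Ry(q[2]); p2=p1+F.apply([-L3*np.sin(be),0,L3*np.cos(be)])
    W=F*Rz(s4*q[3])*Ry(q[4]); T=W*Rz(s6*q[5])
    # tool x = local z ; at q6=0 tool z = ? horizontal radial when down
    M=np.column_stack([[0,0,1],[0,1,0],[-1,0,0]])  # tool axes in local frame
    return p2+T.apply(e*Lt), T.as_matrix()@M
s4=1;s6=1
DATA=[([1.027,.13,1.488,0,1.523,-.085],[265.704,537.965,231.292]),
([.00908,-.20195,1.87077,0,1.4722,.90577],[470.4,55.47,199.43]),
([-.57201,.00757,1.80844,0,1.3264,-.56977],[468.64,-240.78,128.28]),
([-.56944,-.06998,1.68398,0,1.51564,-.56959],[472.94,-241.98,236.08]),
([-.52362,-.89226,2.31753,-.00803,.96535,.002356],[473.04,-216.79,302.4])]
E
python3 - <<'E'
from h import *
f=lambda p:np.concatenate([FK(q,p)[0]-x for q,x in DATA])
r=least_squares(f,[50,400,450,450,0,200,50]); print(r.x.round(3),np.abs(r.fun).max())
np.save('kin.npy',r.x)
s=read_state(); P,M=FK(s['q'],r.x); print(P,s['eef_pos']); print(M.round(3)); print(R.from_rotvec(s['orientation']).as_matrix().round(3))
P,M=FK(DATA[0][0],r.x);print(M.round(3))
E
```

```text
[ 1.58000e-01  3.17857e+02  3.68745e+02  5.56548e+02 -1.10000e-01
  3.64604e+02  5.11560e+01] 0.2623447634212255
[ 473.13446288 -217.10126376  302.33151109] [ 473.13797008 -217.05370288  302.39076207]
[[ 0.588  0.504  0.633]
 [-0.348  0.864 -0.364]
 [-0.731 -0.006  0.683]]
[[ 0.588  0.504  0.633]
 [-0.348  0.864 -0.364]
 [-0.731 -0.006  0.683]]
[[ 0.    -0.897  0.443]
 [ 0.001  0.443  0.897]
 [-1.    -0.     0.001]]
```

```bash
cat >> h.py <<'E'
LO=np.array([-2.96,-.89,.02,-1.34,0,-2.66]);HI=np.array([2.96,2.26,2.5,4.48,2.73,2.66])
def IK(pos,M,q0):
    p=np.load('kin.npy')
    def f(q):
        P,A=FK(q,p); return np.concatenate([(P-pos),300*R.from_matrix(A.T@M).as_rotvec()])
    r=least_squares(f,np.clip(q0,LO+1e-3,HI-1e-3),bounds=(LO,HI)); return r.x,np.abs(r.fun).max()
def final(psi,phi,C,off=6,tilt=45):
    a=np.radians(psi);h=np.array([np.cos(a),np.sin(a),0]);u=np.array([0,0,1.])
    n=(h+u)/np.sqrt(2); d0=(h-u)/np.sqrt(2); y=np.array([-h[1],h[0],0])
    d=np.cos(np.radians(phi))*d0+np.sin(np.radians(phi))*y
    return C-off*d, np.column_stack([d,np.cross(n,d),n])
E
python3 - <<'E'
from h import *
C=np.array([584,-227,202.])
for phi in range(-40,81,10):
    P,M=final(-53,phi,C); best=[]
    for q0 in ([-.5,-.3,1.9,0,.9,0],[-.3,-.3,1.9,-.8,1,.5],[-.3,-.3,1.9,.8,1,-.5]):
        best.append(IK(P,M,np.array(q0)))
    q,e=min(best,key=lambda t:t[1]); print(phi,q.round(2),round(e,2),'margin',np.minimum(q-LO,HI-q).min().round(2))
s=read_state()
for zz in (64,160):
  print(IK(np.array([503,235,zz]),Rdown([np.cos(.21),np.sin(.21)]),np.array([.4,0,1.7,0,1.4,0])))
E
```

```text
-40 [ 0.04  0.44  1.48 -0.95  1.59  1.44] 0.0 margin 0.39
-30 [ 0.02  0.27  1.65 -0.93  1.41  1.42] 0.0 margin 0.41
-20 [-0.01  0.09  1.81 -0.9   1.22  1.38] 0.0 margin 0.44
-10 [-0.07 -0.09  1.96 -0.85  1.02  1.3 ] 0.0 margin 0.49
0 [-0.16 -0.25  2.1  -0.74  0.82  1.15] 0.0 margin 0.4
10 [-0.29 -0.39  2.22 -0.49  0.61  0.86] 0.0 margin 0.28
20 [-0.45 -0.49  2.31  0.01  0.48  0.32] 0.0 margin 0.19
30 [-0.64 -0.51  2.36  0.66  0.52 -0.38] 0.0 margin 0.14
40 [-0.8  -0.44  2.36  1.09  0.7  -0.87] 0.0 margin 0.14
50 [-0.94 -0.29  2.32  1.31  0.93 -1.16] 0.0 margin 0.18
60 [-1.03 -0.09  2.23  1.4   1.15 -1.34] 0.0 margin 0.27
70 [-1.08  0.12  2.12  1.43  1.35 -1.46] 0.0 margin 0.38
80 [-1.1   0.33  1.98  1.44  1.53 -1.54] 0.0 margin 0.52
(array([3.44790419e-01, 1.55810139e-01, 1.77760230e+00, 2.58012469e-17,
       1.20818021e+00, 1.34790419e-01]), np.float64(1.7053025658242404e-13))
(array([3.44790419e-01, 5.44110996e-02, 1.70034715e+00, 4.60217968e-17,
       1.38683440e+00, 1.34790419e-01]), np.float64(2.2737367544323206e-13))
```

```bash
python3 - <<'E'
from h import *
plan(np.array([490,225,220.]),Rdown([np.cos(.21),np.sin(.21)]),hand=.6,n=20)
E
```

```text
dist 449.9822684941336 turn [-40.1  40.9  16.2] state t 11.15
[[0.6, [-4.2, 19.5, -10.3], [-2.0, 2.05, 0.81]], [0.6, [-3.5, 20.0, -9.8], [-2.0, 2.05, 0.81]], [0.6, [-2.9, 20.3, -9.2], [-2.0, 2.05, 0.81]], [0.6, [-2.3, 20.7, -8.6], [-2.0, 2.05, 0.81]], [0.6, [-1.7, 21.0, -7.9], [-2.0, 2.05, 0.81]]]
[[0.6, [-1.2, 21.3, -7.2], [-2.0, 2.05, 0.81]], [0.6, [-0.6, 21.5, -6.5], [-2.0, 2.05, 0.81]], [0.6, [-0.1, 21.7, -5.8], [-2.0, 2.05, 0.81]], [0.6, [0.4, 21.9, -5.0], [-2.0, 2.05, 0.81]], [0.6, [0.9, 22.1, -4.2], [-2.0, 2.05, 0.81]]]
[[0.6, [1.3, 22.2, -3.4], [-2.0, 2.05, 0.81]], [0.6, [1.8, 22.3, -2.5], [-2.0, 2.05, 0.81]], [0.6, [2.2, 22.3, -1.7], [-2.0, 2.05, 0.81]], [0.6, [2.5, 22.3, -0.8], [-2.0, 2.05, 0.81]], [0.6, [2.8, 22.3, 0.0], [-2.0, 2.05, 0.81]]]
[[0.6, [3.1, 22.3, 0.9], [-2.0, 2.05, 0.81]], [0.6, [3.4, 22.2, 1.8], [-2.0, 2.05, 0.81]], [0.6, [3.6, 22.0, 2.7], [-2.0, 2.05, 0.81]], [0.6, [3.8, 21.9, 3.6], [-2.0, 2.05, 0.81]], [0.6, [4.0, 21.7, 4.5], [-2.0, 2.05, 0.81]]]
```

```bash
python3 -m jog '[[0.6,[-4.2,19.5,-10.3],[-2,2.05,0.81]],[0.6,[-3.5,20,-9.8],[-2,2.05,0.81]],[0.6,[-2.9,20.3,-9.2],[-2,2.05,0.81]],[0.6,[-2.3,20.7,-8.6],[-2,2.05,0.81]],[0.6,[-1.7,21,-7.9],[-2,2.05,0.81]]]'
python3 -m jog '[[0.6,[-1.2,21.3,-7.2],[-2,2.05,0.81]],[0.6,[-0.6,21.5,-6.5],[-2,2.05,0.81]],[0.6,[0,21.7,-5.8],[-2,2.05,0.81]],[0.6,[0.4,21.9,-5],[-2,2.05,0.81]],[0.6,[0.9,22.1,-4.2],[-2,2.05,0.81]]]'
python3 - <<'E'
from h import *
s=read_state();print(s['q'])
plan(np.array([490,225,220.]),Rdown([np.cos(.21),np.sin(.21)]),hand=.6,n=10)
E
```

```text
time: 11.57
eef_pos: [477.4, -105.5, 281.7]
orientation: [0.121, 1.005, -0.344]
ft_force: [-0.5, 0.8, 0.7]
grip_width: 0.602
time: 11.98
eef_pos: [481.8, 5.2, 261.1]
orientation: [0.03, 1.2, -0.181]
ft_force: [1.0, -0.7, -0.3]
grip_width: 0.599
[-0.00211406 -0.57935959  2.08808422 -0.12932468  1.27479985  0.15607617]
dist 223.77256241957636 turn [-20.   20.4   8. ] state t 11.98
[[0.6, [1.4, 22.1, -3.3], [-2.0, 2.04, 0.8]], [0.6, [1.8, 22.2, -2.5], [-2.0, 2.04, 0.8]], [0.6, [2.2, 22.2, -1.7], [-2.0, 2.04, 0.8]], [0.6, [2.5, 22.2, -0.8], [-2.0, 2.04, 0.8]], [0.6, [2.9, 22.2, 0.1], [-2.0, 2.04, 0.8]]]
[[0.6, [3.1, 22.1, 0.9], [-2.0, 2.04, 0.8]], [0.6, [3.4, 22.0, 1.8], [-2.0, 2.04, 0.8]], [0.6, [3.6, 21.9, 2.7], [-2.0, 2.04, 0.8]], [0.6, [3.8, 21.8, 3.6], [-2.0, 2.04, 0.8]], [0.6, [4.0, 21.6, 4.5], [-2.0, 2.04, 0.8]]]
```

```bash
python3 -m jog '[[0.6,[1.4,22.1,-3.3],[-2,2.04,0.8]],[0.6,[1.8,22.2,-2.5],[-2,2.04,0.8]],[0.6,[2.2,22.2,-1.7],[-2,2.04,0.8]],[0.6,[2.5,22.2,-0.8],[-2,2.04,0.8]],[0.6,[2.9,22.2,0.1],[-2,2.04,0.8]]]'
python3 -m jog '[[0.6,[3.1,22.1,0.9],[-2,2.04,0.8]],[0.6,[3.4,22,1.8],[-2,2.04,0.8]],[0.6,[3.6,21.9,2.7],[-2,2.04,0.8]],[0.6,[3.8,21.8,3.6],[-2,2.04,0.8]],[0.6,[4,21.6,4.5],[-2,2.04,0.8]]]'
python3 -m jog '[[0.6,[0,0,0],[0,0,0]],[0.6,[0,0,0],[0,0,0]],[0.6,[0,0,0],[0,0,0]],[0.6,[0,0,0],[0,0,0]]]'
python3 - <<'E'
from h import *
import pickle
s=read_state(); pickle.dump(dict(s),open('s8.pkl','wb'))
print(s['eef_pos'],R.from_rotvec(s['orientation']).as_matrix().round(3))
f=grab_frame('wrist'); cv2.imwrite('pics/w8.png',f)
for n in ['blue_plate','grey_plate','rack']:
    for d in mark_of('wrist',n)[:3]: print(n,d['p'],d['centre'],onz('wrist',d['centre'],0 if n=='rack' else 58,s))
E
```

```text
time: 12.4
eef_pos: [486.3, 115.1, 240.3]
orientation: [-0.066, 1.387, -0.012]
ft_force: [0.1, -0.1, 0.6]
grip_width: 0.6
time: 12.82
eef_pos: [490.7, 225.0, 219.7]
orientation: [-0.165, 1.565, 0.165]
ft_force: [-0.4, 0.8, -0.4]
grip_width: 0.602
time: 13.15
eef_pos: [490.6, 223.3, 220.2]
orientation: [-0.164, 1.562, 0.162]
ft_force: [0.0, -0.6, -0.1]
grip_width: 0.604
[490.61817473 223.26820623 220.22130738] [[ 0.002 -0.206  0.979]
 [-0.001  0.979  0.206]
 [-1.    -0.001  0.002]]
blue_plate 0.9 [61.8, 303.8] [445.69720457 340.69728368  58.        ]
blue_plate 0.65 [172.9, 339.1] [505.00249256 238.25606012  58.        ]
grey_plate 0.86 [173.8, 277.0] [437.27285443 222.99685833  58.        ]
rack 0.77 [165.7, 309.9] [471.11712862 227.9002469    0.        ]
```

View pics/w8.png

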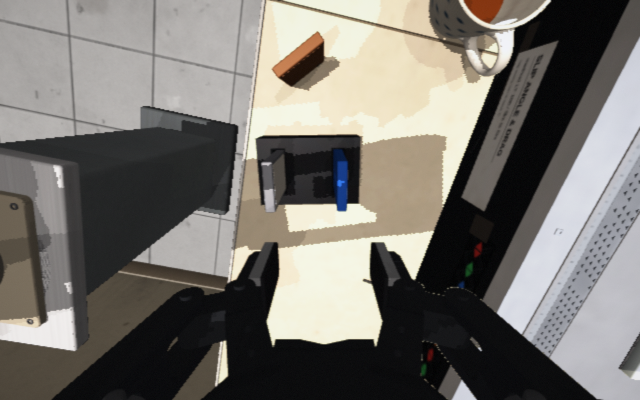

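The blue plate is the right one in the rack, at about (341,180), with the grey at (271,180). The rack is square to the image. I'll zoom in to find the blue top edge.

```bash
python3 - <<'E'
from h import *
f=cv2.imread('pics/w8.png')[125:225,245:375]; cv2.imwrite('pics/w8c.png',cv2.resize(f,None,fx=6,fy=6,interpolation=2))
E
```

```text
(no output)
```

View pics/w8c.png

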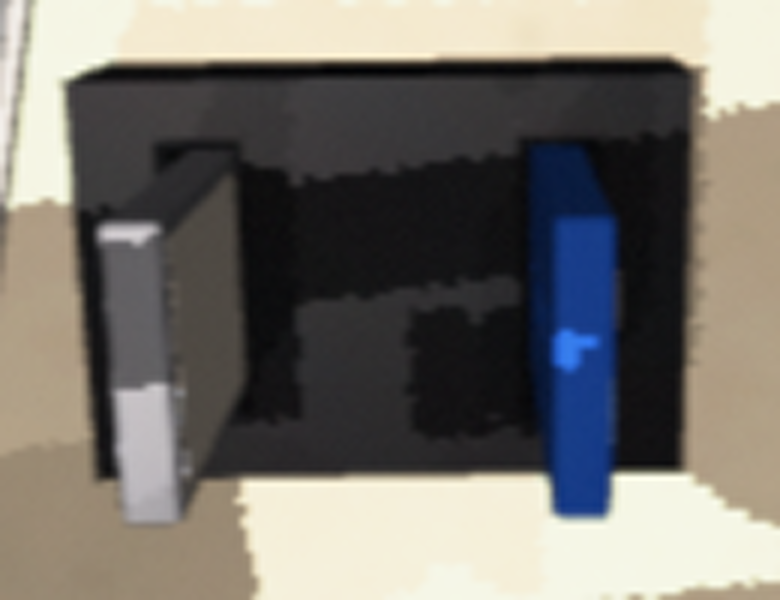

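```bash
python3 - <<'E'
from h import *
import pickle
s=pickle.load(open('s8.pkl','rb'))
def w(u,v,z): return onz('wrist',(125+v/6,245+u/6),z,s)
c=[w(*p,108) for p in [(553,215),(615,215),(608,515),(553,515)]]
print(np.round(c,1)); m=np.mean(c,0); print('blue',m)
e=(c[0]+c[1]-c[2]-c[3])/2; print('len',np.linalg.norm(e),'yaw of y axis-90',np.degrees(np.arctan2(e[1],e[0]))-90)
g=[w(*p,108) for p in [(100,230),(160,230),(182,520),(125,520)]]; print('grey',np.mean(g,0))
r=[w(*p,40) for p in [(65,82),(690,75),(682,470),(98,478)]]; print('rack',np.mean(r,0),np.round(r,1))
e=r[1]-r[0];print(np.degrees(np.arctan2(e[1],e[0])));e=r[2]-r[3];print(np.degrees(np.arctan2(e[1],e[0])))
m[2]=64; a=np.radians(12)
P=m.copy();P[2]=130
plan(P,Rdown([np.cos(a),np.sin(a)]),hand=.5,n=5)
E
```

```text
[[495.6 259.2 108. ]
 [504.9 261.2 108. ]
 [515.2 213.1 108. ]
 [506.4 211.3 108. ]]
blue [505.51661213 236.1972782  108.        ]
len 49.098513067523186 yaw of y axis-90 12.391011754801667
grey [437.66532059 220.3425336  108.        ]
rack [471.83751096 227.99846084  40.        ] [[405.2 253.8  40. ]
 [521.  279.5  40. ]
 [538.8 202.4  40. ]
 [422.3 176.2  40. ]]
12.500949448366018
12.658387452619662
dist 92.46312826259056 turn [-0.1  0.1  0. ] state t 13.35
[[0.5, [18.1, 1.9, 3.4], [-0.02, 0.03, 0.01]], [0.5, [18.1, 1.9, 3.4], [-0.02, 0.03, 0.01]], [0.5, [18.1, 1.9, 3.4], [-0.02, 0.03, 0.01]], [0.5, [18.1, 1.9, 3.4], [-0.02, 0.03, 0.01]], [0.5, [18.1, 1.9, 3.4], [-0.02, 0.03, 0.01]]]
```

Blue is at (505.5,236), yaw 12.5°, which agrees with the rack-based estimate of (506,235.6). I'll descend to just above it and check.

```bash
python3 -m jog '[[0.5,[18,1.9,3.4],[-0.1,0,0]],[0.5,[18,1.9,3.4],[-0.1,0,0]],[0.5,[18,1.9,3.4],[-0.1,0,0]],[0.5,[18,1.9,3.4],[-0.1,0,0]],[0.5,[18,1.9,3.4],[-0.1,0,0]]]'
python3 -m jog '[[0.5,[0,0,0],[0,0,0]],[0.5,[0,0,0],[0,0,0]],[0.5,[0,0,0],[0,0,0]],[0.5,[0,0,0],[0,0,0]]]'
python3 - <<'E'
from h import *
s=read_state()
print(s['eef_pos'])
f=grab_frame('wrist'); cv2.imwrite('pics/w9.png',f)
E
```

```text
time: 13.77
eef_pos: [505.5, 236.8, 129.4]
orientation: [-0.171, 1.562, 0.17]
ft_force: [0.5, 0.3, -0.2]
grip_width: 0.497
time: 14.1
eef_pos: [506.1, 237.1, 131.7]
orientation: [-0.171, 1.56, 0.17]
ft_force: [0.8, 0.5, 0.1]
grip_width: 0.506
[506.13768675 237.11212988 131.68731353]
```

View pics/w9.png

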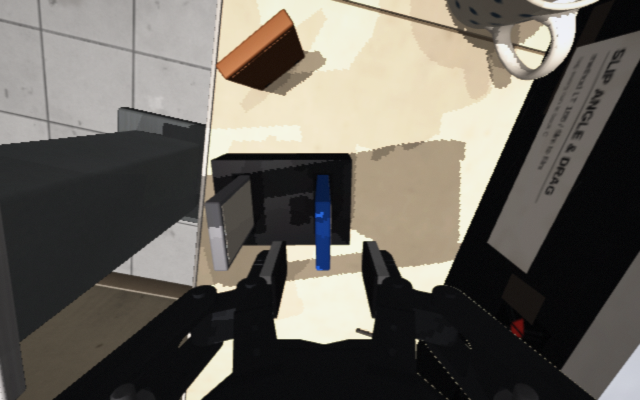

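The blue top sits midway between the jaws (column 323 against a middle of 324), and the grey is well clear. Descend, grip, lift.

```bash
python3 -m jog '[[0.5,[12,0,0],[0,0,0]],[0.5,[15,0,0],[0,0,0]],[0.5,[15,0,0],[0,0,0]],[0.5,[15,0,0],[0,0,0]],[0.5,[8,0,0],[0,0,0]]]'
python3 -m jog '[[0.5,[0,0,0],[0,0,0]],[0,[0,0,0],[0,0,0]],[0,[0,0,0],[0,0,0]],[0,[0,0,0],[0,0,0]],[0,[0,0,0],[0,0,0]]]' 70
python3 -m jog '[[0,[0,0,0],[0,0,0]],[0,[0,0,0],[0,0,0]]]'
```

```text
time: 14.57
eef_pos: [504.2, 236.5, 62.6]
orientation: [-0.172, 1.565, 0.17]
ft_force: [-0.7, -0.6, 0.3]
grip_width: 0.495
time: 14.98
eef_pos: [506.3, 237.3, 66.1]
orientation: [-0.171, 1.561, 0.171]
ft_force: [0.9, -0.3, 2.4]
grip_width: 0.107
time: 15.15
eef_pos: [506.3, 237.3, 66.1]
orientation: [-0.171, 1.561, 0.171]
ft_force: [0.3, 0.6, 6.0]
grip_width: 0.109
```

```bash
python3 -m jog '[[0,[-6,0,0],[0,0,0]],[0,[-12,0,0],[0,0,0]],[0,[-15,0,0],[0,0,0]],[0,[-20,0,0],[0,0,0]],[0,[-25,0,0],[0,0,0]]]'
python3 -m jog '[[0,[-30,0,0],[0,0,0]],[0,[-30,0,0],[0,0,0]],[0,[-30,0,0],[0,0,0]],[0,[-15,0,0],[0,0,0]],[0,[0,0,0],[0,0,0]]]'
python3 - <<'E'
from h import *
s=read_state()
print(s['eef_pos'])
f=grab_frame('wrist'); cv2.imwrite('pics/w10.png',f)
C=np.array([584,-227,202.])
P,M=final(-53,0,C)
plan(P+np.array([-20,0,120]),M,hand=0,n=24)
E
```

```text
time: 15.57
eef_pos: [504.0, 236.5, 142.8]
orientation: [-0.172, 1.566, 0.17]
ft_force: [-0.0, 0.0, -0.7]
grip_width: 0.11
time: 15.98
eef_pos: [507.1, 237.8, 254.1]
orientation: [-0.169, 1.555, 0.172]
ft_force: [0.2, 0.8, 0.2]
grip_width: 0.105
[507.08328429 237.76373828 254.06784807]
dist 470.41814287877025 turn [ 61.8 -39.6 -25.8] state t 16.03
[[0, [-3.1, -19.3, -1.9], [2.58, -1.65, -1.08]], [0, [-2.8, -19.4, -0.9], [2.58, -1.65, -1.08]], [0, [-2.5, -19.4, 0.0], [2.58, -1.65, -1.08]], [0, [-2.1, -19.5, 1.0], [2.58, -1.65, -1.08]], [0, [-1.7, -19.4, 1.9], [2.58, -1.65, -1.08]]]
[[0, [-1.2, -19.4, 2.8], [2.58, -1.65, -1.08]], [0, [-0.8, -19.2, 3.7], [2.58, -1.65, -1.08]], [0, [-0.3, -19.1, 4.6], [2.58, -1.65, -1.08]], [0, [0.2, -18.8, 5.4], [2.58, -1.65, -1.08]], [0, [0.7, -18.6, 6.3], [2.58, -1.65, -1.08]]]
[[0, [1.2, -18.2, 7.1], [2.58, -1.65, -1.08]], [0, [1.8, -17.9, 7.8], [2.58, -1.65, -1.08]], [0, [2.4, -17.5, 8.6], [2.58, -1.65, -1.08]], [0, [2.9, -17.0, 9.3], [2.58, -1.65, -1.08]], [0, [3.5, -16.5, 9.9], [2.58, -1.65, -1.08]]]
[[0, [4.1, -16.0, 10.5], [2.58, -1.65, -1.08]], [0, [4.7, -15.4, 11.1], [2.58, -1.65, -1.08]], [0, [5.4, -14.8, 11.7], [2.58, -1.65, -1.08]], [0, [6.0, -14.2, 12.1], [2.58, -1.65, -1.08]], [0, [6.6, -13.5, 12.6], [2.58, -1.65, -1.08]]]
[[0, [7.2, -12.8, 13.0], [2.58, -1.65, -1.08]], [0, [7.8, -12.1, 13.3], [2.58, -1.65, -1.08]], [0, [8.4, -11.3, 13.6], [2.58, -1.65, -1.08]], [0, [9.0, -10.5, 13.9], [2.58, -1.65, -1.08]]]
```

View pics/w10.png

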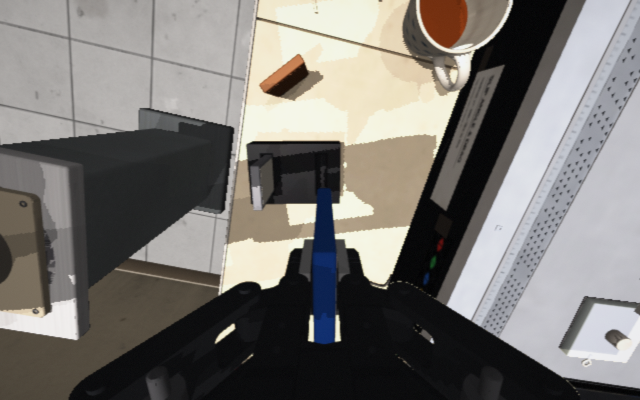

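The blue plate is held and the rack's far slot is empty; grey is still in place. I'll plan a straight path to just short of the view point, with IK checked along it.

```bash
python3 - <<'E'
from h import *
C=np.array([584,-227,202.])
P,M=final(-53,0,C); P=P-25*M[:,0]; print(P)
s=read_state();p0=np.array(s['eef_pos']);A=R.from_rotvec(s['orientation']);rel=(A.inv()*R.from_matrix(M)).as_rotvec()
q=np.array(s['q']);n=25
for i in range(1,n+1):
    qn,e=IK(p0+(P-p0)*i/n,(A*R.from_rotvec(rel*i/n)).as_matrix(),q)
    if i%4==0 or i==n: print(i,qn.round(2),round(e,3),(np.abs(qn-q)*12).max().round(2))
    q=qn
plan(P,M,hand=0,n=n)
E
```

```text
[ 570.808028   -209.49366187  223.92031022]
4 [ 0.28 -0.13  1.73 -0.09  1.44  0.24] 0.0 0.41
8 [ 0.2  -0.24  1.85 -0.18  1.33  0.36] 0.0 0.37
12 [ 0.12 -0.32  1.95 -0.28  1.23  0.49] 0.0 0.42
16 [ 0.04 -0.37  2.03 -0.39  1.11  0.64] 0.0 0.5
20 [-0.04 -0.37  2.09 -0.52  1.    0.83] 0.0 0.62
24 [-0.11 -0.33  2.11 -0.68  0.89  1.07] 0.0 0.78
25 [-0.13 -0.31  2.11 -0.72  0.87  1.14] 0.0 0.82
dist 452.42824425544467 turn [ 61.8 -39.6 -25.8] state t 16.03
[[0, [1.1, -18.0, -1.3], [2.47, -1.58, -1.03]], [0, [1.4, -18.0, -0.6], [2.47, -1.58, -1.03]], [0, [1.7, -18.0, 0.1], [2.47, -1.58, -1.03]], [0, [2.0, -18.0, 0.9], [2.47, -1.58, -1.03]], [0, [2.4, -17.9, 1.6], [2.47, -1.58, -1.03]]]
[[0, [2.8, -17.7, 2.3], [2.47, -1.58, -1.03]], [0, [3.2, -17.6, 3.0], [2.47, -1.58, -1.03]], [0, [3.6, -17.4, 3.6], [2.47, -1.58, -1.03]], [0, [4.0, -17.1, 4.3], [2.47, -1.58, -1.03]], [0, [4.4, -16.9, 4.9], [2.47, -1.58, -1.03]]]
[[0, [4.9, -16.6, 5.5], [2.47, -1.58, -1.03]], [0, [5.3, -16.2, 6.0], [2.47, -1.58, -1.03]], [0, [5.8, -15.8, 6.6], [2.47, -1.58, -1.03]], [0, [6.2, -15.4, 7.1], [2.47, -1.58, -1.03]], [0, [6.7, -15.0, 7.6], [2.47, -1.58, -1.03]]]
[[0, [7.2, -14.5, 8.0], [2.47, -1.58, -1.03]], [0, [7.7, -14.1, 8.4], [2.47, -1.58, -1.03]], [0, [8.2, -13.5, 8.8], [2.47, -1.58, -1.03]], [0, [8.7, -13.0, 9.1], [2.47, -1.58, -1.03]], [0, [9.2, -12.4, 9.4], [2.47, -1.58, -1.03]]]
[[0, [9.6, -11.9, 9.7], [2.47, -1.58, -1.03]], [0, [10.1, -11.3, 9.9], [2.47, -1.58, -1.03]], [0, [10.6, -10.6, 10.1], [2.47, -1.58, -1.03]], [0, [11.1, -10.0, 10.3], [2.47, -1.58, -1.03]], [0, [11.5, -9.4, 10.4], [2.47, -1.58, -1.03]]]
```

```bash
python3 -m jog '[[0,[1.1,-18,-1.3],[2.47,-1.58,-1.03]],[0,[1.4,-18,-0.6],[2.47,-1.58,-1.03]],[0,[1.7,-18,0.1],[2.47,-1.58,-1.03]],[0,[2,-18,0.9],[2.47,-1.58,-1.03]],[0,[2.4,-17.9,1.6],[2.47,-1.58,-1.03]]]'
python3 -m jog '[[0,[2.8,-17.7,2.3],[2.47,-1.58,-1.03]],[0,[3.2,-17.6,3],[2.47,-1.58,-1.03]],[0,[3.6,-17.4,3.6],[2.47,-1.58,-1.03]],[0,[4,-17.1,4.3],[2.47,-1.58,-1.03]],[0,[4.4,-16.9,4.9],[2.47,-1.58,-1.03]]]'
python3 -m jog '[[0,[4.9,-16.6,5.5],[2.47,-1.58,-1.03]],[0,[5.3,-16.2,6],[2.47,-1.58,-1.03]],[0,[5.8,-15.8,6.6],[2.47,-1.58,-1.03]],[0,[6.2,-15.4,7.1],[2.47,-1.58,-1.03]],[0,[6.7,-15,7.6],[2.47,-1.58,-1.03]]]'
python3 -m jog '[[0,[7.2,-14.5,8],[2.47,-1.58,-1.03]],[0,[7.7,-14.1,8.4],[2.47,-1.58,-1.03]],[0,[8.2,-13.5,8.8],[2.47,-1.58,-1.03]],[0,[8.7,-13,9.1],[2.47,-1.58,-1.03]],[0,[9.2,-12.4,9.4],[2.47,-1.58,-1.03]]]'
python3 -m jog '[[0,[9.6,-11.9,9.7],[2.47,-1.58,-1.03]],[0,[10.1,-11.3,9.9],[2.47,-1.58,-1.03]],[0,[10.6,-10.6,10.1],[2.47,-1.58,-1.03]],[0,[11.1,-10,10.3],[2.47,-1.58,-1.03]],[0,[11.5,-9.4,10.4],[2.47,-1.58,-1.03]]]'
python3 -m jog '[[0,[0,0,0],[0,0,0]],[0,[0,0,0],[0,0,0]],[0,[0,0,0],[0,0,0]],[0,[0,0,0],[0,0,0]]]'
python3 - <<'E'
from h import *
import pickle
s=read_state(); pickle.dump(dict(s),open('s11.pkl','wb'))
print(s['eef_pos'],s['q'],R.from_rotvec(s['orientation']).as_matrix().round(3))
for c in ['wrist','top','side']: 
    f=grab_frame(c); cv2.imwrite(f'pics/{c}11.png',f)
    for n in ['camera_head','blue_plate','view_point']:
        for d in mark_of(c,n)[:2]: print(c,n,d['p'],d['centre'])
g=cv2.imread('pics/top11.png')[120:270,380:520];cv2.imwrite('pics/top11c.png',cv2.resize(g,None,fx=4,fy=4,interpolation=2))
E
```

```text
time: 16.45
eef_pos: [517.0, 146.5, 240.3]
orientation: [-0.058, 1.424, -0.059]
ft_force: [0.3, -0.2, -0.6]
grip_width: 0.105
time: 16.87
eef_pos: [530.0, 57.1, 234.9]
orientation: [0.051, 1.27, -0.277]
ft_force: [-0.4, 0.2, -0.8]
grip_width: 0.108
time: 17.28
eef_pos: [543.0, -32.1, 229.4]
orientation: [0.157, 1.103, -0.486]
ft_force: [0.3, 0.2, -0.5]
grip_width: 0.108
time: 17.7
eef_pos: [555.9, -121.3, 223.8]
orientation: [0.26, 0.924, -0.687]
ft_force: [-0.5, 0.4, -0.3]
grip_width: 0.107
time: 18.12
eef_pos: [568.8, -210.5, 218.2]
orientation: [0.359, 0.734, -0.878]
ft_force: [-0.4, 0.5, -0.2]
grip_width: 0.107
time: 18.45
eef_pos: [570.0, -209.3, 220.4]
orientation: [0.359, 0.734, -0.875]
ft_force: [-0.7, -0.4, -0.8]
grip_width: 0.107
[ 569.97796838 -209.31836186  220.40235994] [-0.13225369 -0.3031904   2.11317403 -0.72048141  0.86725324  1.13595571] [[ 0.422  0.797  0.432]
 [-0.564  0.604 -0.564]
 [-0.71  -0.006  0.704]]
wrist camera_head 0.78 [230.2, 568.0]
wrist blue_plate 0.56 [248.2, 320.5]
top camera_head 0.65 [165.3, 461.4]
top blue_plate 0.57 [194.8, 422.4]
side blue_plate 0.74 [259.3, 272.9]
```

View pics/wrist11.png

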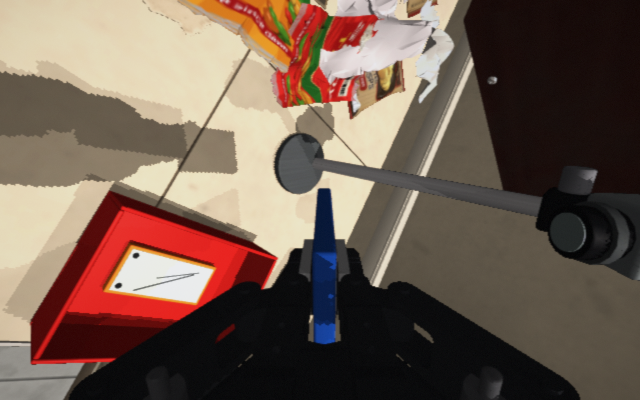

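View pics/top11c.png

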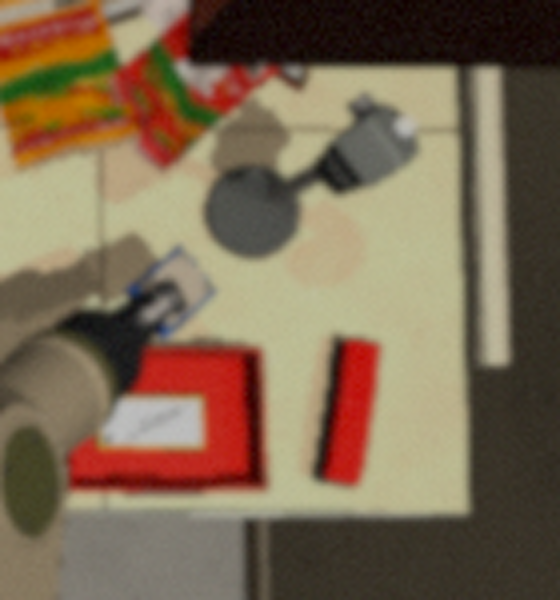

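View pics/side11.png

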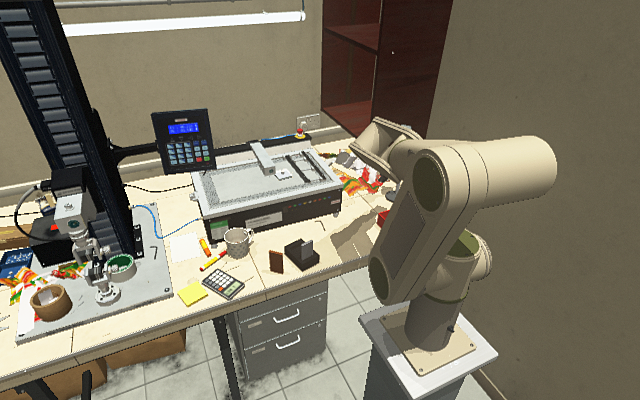

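The plate is held tilted with its white side towards the lens. The lens sits at about (568,232) in the wrist view. I'll cross-check the lens position and head yaw from this closer view.

```bash
python3 - <<'E'
from h import *
import pickle
s7=pickle.load(open('s7.pkl','rb'));s=pickle.load(open('s11.pkl','rb'))
L=tri([ray('wrist',(185.4,481.4),s7),ray('wrist',(230.2,568),s),ray('top',(164,463.5))]);print(L)
L0=np.array([652,-317,315.])
g=cv2.imread('pics/wrist11.png'); sc=6
c=cv2.resize(g[150:280,510:640],None,fx=sc,fy=sc,interpolation=2)
for yaw,col in ((-40,(0,0,255)),(-53,(0,255,0)),(-65,(255,255,0))):
    a=np.radians(yaw);x=np.array([np.cos(a),np.sin(a),1])/2**.5;y=np.array([-np.sin(a),np.cos(a),0]);z=np.cross(x,y)
    t=np.linspace(0,2*np.pi,60)
    o,d=ray('wrist',(230.2,568),s); d/=np.linalg.norm(d); Lc=o+d*np.dot(L-o,d)
    for k in (0,):
        P=Lc+18*(np.outer(np.cos(t),y)+np.outer(np.sin(t),z))+k*x
        p=((proj('wrist',P,s)-[510,150])*sc).astype(int); cv2.polylines(c,[p],True,col,1)
    p=((proj('wrist',np.array([Lc,Lc+40*x]),s)-[510,150])*sc).astype(int); cv2.polylines(c,[p],False,col,2)
cv2.imwrite('pics/w11c.png',c[:600,:800])
E
```

```text
[ 651.62378741 -315.33540905  316.15546788]
```

View pics/w11c.png

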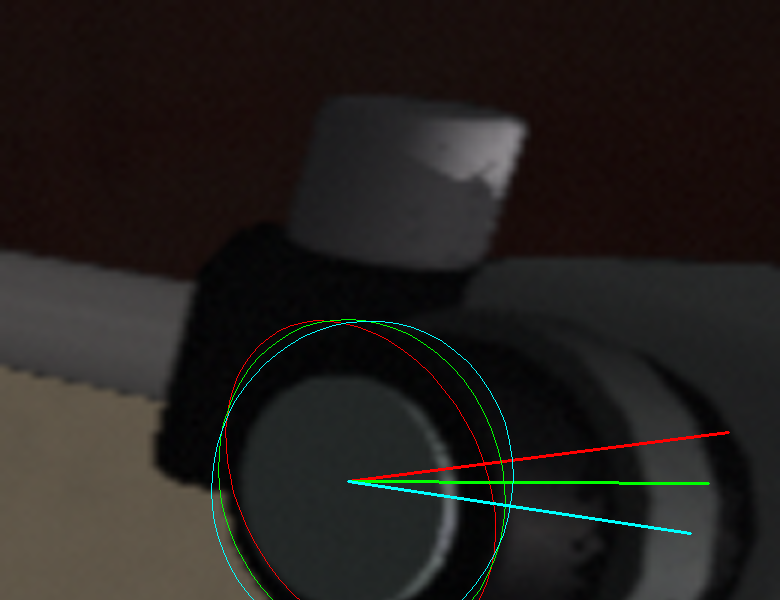

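```bash
python3 - <<'E'
import cv2
g=cv2.imread('pics/wrist11.png')[150:290,500:640]
cv2.imwrite('pics/w11d.png',cv2.convertScaleAbs(cv2.resize(g,None,fx=4.2,fy=4.2,interpolation=2),alpha=2.2))
E
```

```text
(no output)
```

View pics/w11d.png

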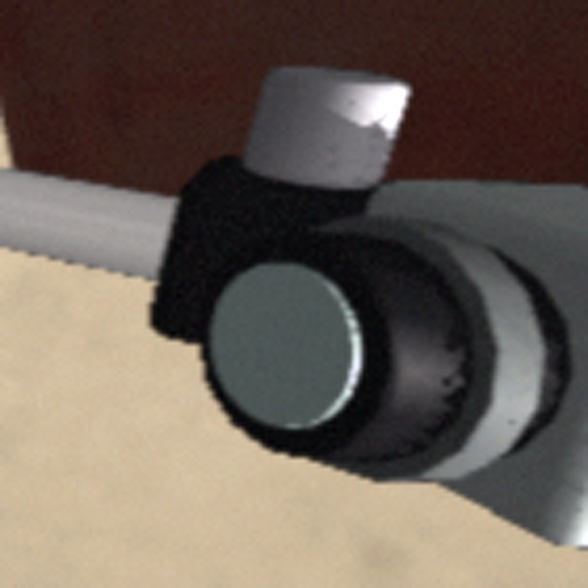

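The barrel axis here runs slightly downward to the right, from about (295,345) to (450,352). That points to a yaw of about −56°, so I'll use −56 and do the final adjustment.

```bash
python3 - <<'E'
from h import *
P,M=final(-56,0,np.array([588.5,-222.2,201.9]),off=8); print(P,IK(P,M,np.array(read_state()['q'])))
plan(P,M,hand=0,n=5)
E
```

```text
[ 585.33672725 -217.51025528  207.55685425] (array([-0.12476339, -0.20757286,  2.06135296, -0.77004301,  0.8707954 ,
        1.23872629]), np.float64(3.637978807091713e-12))
dist 21.492553674781657 turn [ 2.4 -0.2 -2. ] state t 19.05
[[0, [4.0, 1.5, 0.3], [0.48, -0.04, -0.39]], [0, [4.0, 1.6, 0.3], [0.48, -0.04, -0.39]], [0, [4.0, 1.6, 0.3], [0.48, -0.04, -0.39]], [0, [4.0, 1.6, 0.3], [0.48, -0.04, -0.39]], [0, [4.0, 1.7, 0.3], [0.48, -0.04, -0.39]]]
```

```bash
python3 -m jog '[[0,[4,1.6,0.3],[0.48,0,-0.4]],[0,[4,1.6,0.3],[0.48,0,-0.4]],[0,[4,1.6,0.3],[0.48,0,-0.4]],[0,[4,1.6,0.3],[0.48,0,-0.4]],[0,[4,1.6,0.3],[0.48,0,-0.4]]]'
python3 -m jog '[[0,[0,0,0],[0,0,0]],[0,[0,0,0],[0,0,0]],[0,[0,0,0],[0,0,0]],[0,[0,0,0],[0,0,0]],[0,[0,0,0],[0,0,0]]]'
python3 -m jog '[[0,[0,0,0],[0,0,0]],[0,[0,0,0],[0,0,0]],[0,[0,0,0],[0,0,0]],[0,[0,0,0],[0,0,0]],[0,[0,0,0],[0,0,0]]]'
python3 - <<'E'
from h import *
s=read_state(); A=R.from_rotvec(s['orientation']).as_matrix()
C=s['eef_pos']+8*A[:,0]; n=A[:,2]
print(s['eef_pos'],'plate centre',C,'n',n,'axis pt -> L est',C+160*n,np.abs(s['qvel']).max(),s['grip_width'])
for yaw in (-50,-53,-56,-61):
    a=np.radians(yaw);x=np.array([np.cos(a),np.sin(a),1])/2**.5
    print(yaw,'ang',np.arccos(x@n).round(3),'dist',np.linalg.norm(C-(np.array([651.8,-316,315])-160*x)).round(1))
for c in ['wrist','top','side']:
    f=grab_frame(c); cv2.imwrite(f'pics/{c}12.png',f)
    for k in ['blue_plate','orange_plate','grey_plate','mug','calculator']:
        for d in mark_of(c,k)[:2]: print(c,k,round(d['p'],2),np.round(d['centre'],1), onz(c,d['centre'],{'blue_plate':202,'grey_plate':58}.get(k,5 if k[0]=='o' else 0),s).round())
g=cv2.imread('pics/top12.png')[120:270,380:520];cv2.imwrite('pics/top12c.png',cv2.resize(g,None,fx=4,fy=4,interpolation=2))
E
```

```text
time: 19.47
eef_pos: [585.7, -217.8, 206.9]
orientation: [0.385, 0.724, -0.927]
ft_force: [0.6, 0.3, -0.4]
grip_width: 0.106
time: 19.88
eef_pos: [585.4, -217.6, 207.7]
orientation: [0.385, 0.723, -0.925]
ft_force: [-0.1, 0.2, 0.2]
grip_width: 0.107
time: 20.3
eef_pos: [585.4, -217.6, 207.6]
orientation: [0.385, 0.723, -0.925]
ft_force: [-0.6, -0.3, -0.2]
grip_width: 0.108
[ 585.37334973 -217.63307495  207.55721427] plate centre [ 588.52222823 -222.31186003  201.88327962] n [ 0.39636753 -0.58814697  0.7049652 ] axis pt -> L est [ 651.94103329 -316.41537458  314.67771084] 0.0025768436444747996 0.10824112291276594
-50 ang 0.074 dist 11.8
-53 ang 0.037 dist 5.9
-56 ang 0.003 dist 0.1
-61 ang 0.062 dist 9.9
wrist blue_plate 0.65 [247.7 320.7] [ 587. -219.  202.]
wrist orange_plate 0.97 [295.2 161.1] [ 467. -241.    5.]
top blue_plate 0.55 [224.3 416.5] [ 466. -194.  202.]
top blue_plate 0.52 [231.6 260.7] [438. 319. 202.]
top orange_plate 0.61 [227.3 416.9] [ 460. -236.    5.]
top orange_plate 0.55 [188.1 243. ] [603. 419.   5.]
top grey_plate 0.56 [190.2 421.3] [ 594. -243.   58.]
top grey_plate 0.38 [234.8 294.2] [428. 219.  58.]
top mug 0.92 [189.3 240.9] [599. 428.   0.]
top calculator 0.9 [222.6 210.1] [472. 541.   0.]
side blue_plate 0.81 [259.5 273.7] [310. 385. 202.]
side grey_plate 0.46 [252.8 305.4] [436. 225.  58.]
side grey_plate 0.17 [253.5 242.7] [527. 437.  58.]
side mug 0.74 [250.6 242.5] [604. 423.   0.]
side calculator 0.82 [285.4 223. ] [459. 534.   0.]
```

View pics/top12c.png

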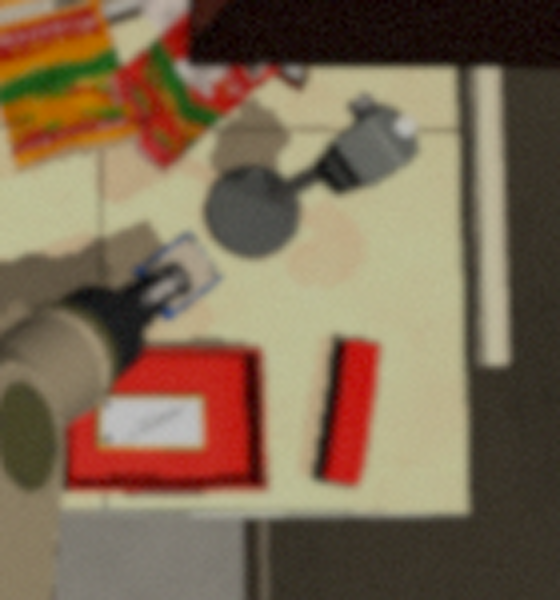

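View pics/wrist12.png

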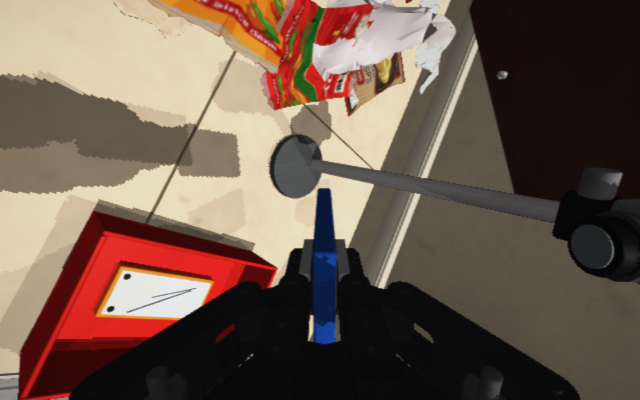

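The plate is held still with its white face towards the lens. In the top crop its edges are parallel to the head's. The orange plate lies in the box, and the mug, calculator and grey plate read about as they did at the start. I'm handing in.

```bash
python3 -c "
from bench import *
print(sign_off())"
```

```text
the job is handed in; nothing more can be done
None
```

I dropped the orange plate into the reject box, then drew the blue plate out of the rack, tipped it over and held it in front of the camera lens. I handed the job in at about 21 s on the robot's clock, and no verdict was reported.

**Last checks:**
- **Blue plate:** its computed centre is (588.5, −222.3, 201.9). That is about 0 mm from my view point estimate, and at most 12 mm off across the range of camera headings I considered.
- **White face:** it looks into the lens within about 0.00–0.07 rad, against a limit of 0.22.
- **Holding:** the joints were still and the grip opening steady at 0.108.
- **Orange plate:** the pictures show it lying flat in the box.
- **Bystanders:** the mug, calculator and grey plate read within about 20 mm of their first readings, which is the networks' own scatter. For the grey plate this is as large as its 20 mm limit, so the readings alone don't prove it stayed put. The close wrist picture after the lift showed it upright in its slot.

**Disagreements and doubts:**
- **Camera heading:** my estimates ranged from −50° to −61°, and I used −56°.
- **Lookalikes:** in the last pictures the top and side networks put "blue_plate" on other things, including the orange and brown plates. I relied on the wrist picture and the arm's own pose instead.
- **Joint 2:** it touched its lower limit (read −0.892 against −0.89) while I was looking at the camera head. I moved it away at once and no fault showed.

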